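# Clamp the gold hare for touch-up

### The job

Stand the gold hare from the white tray in the touch-up clamp, square between the sliding jaw and the fixed fence, and let go of it. Then push the star wheel round clockwise (seen from above), spoke after spoke in front of its yellow hood, until you feel the jaw grip the plinth firmly: when the push climbs about 5 N above what free turning takes, stop and back off the spoke, since forcing it cracks the figure. Leave the other things where they are.

Things in the scene. Friction and masses are not known exactly. Their poses are not given: they have to be found in the camera images.
- gold_hare_mid (a point): gold hare figurine, 100 tall, about 0.3 kg: square wooden plinth 50 x 50 x 22 high, then a round body 44 in diameter (straight from 32 to 60 above the underside), head, ears. Point at its centre, 50 above the underside, where to grip; x, y along the plinth's sides, z up. Stands on the tray, 100 or more from two other hares (centres). Any side of the plinth may face the jaw
- nest (a point): where the hare shall stand: point on top of the clamp's steel bed, 12 above the table. +y points from jaw to fence, x along their faces. Both are rubber-lined blocks, 54 long, 20 high above the bed. The jaw face starts 35 to 43 from here towards -y, the fence face 32 to 41 towards +y (re-set for each job, not measured): a square plinth has 6 or more of play each side. The jaw slides the hare to the fence
- clamp: clamp fixed to the table: blue gearbox 90 x 90 x 70 high, star wheel on top, and the sliding jaw. Origin on the table under the wheel's axis; +y points to the nest (186 away). Bed and fence are not part of it
- hood (a point): middle of the top of the yellow sheet hood over the +x half of the wheel, 120 above the table, axes as the clamp's; in the clamp frame it covers x 25 to 115, y -115 to 115, with a wall down to the table at x 115 to 120. The -x half of the wheel, towards the robot, is open
- star_hub (a point): centre of the star wheel, on its vertical axis at the spokes' height, 92 above the table. Five level steel spokes, 10 thick, 72 degrees apart, ending in red balls of 18 diameter centred 95 from the axis. Hub 48 in diameter, up to 114 above the table. Free turning takes 0.5 N m (6 N pushed sideways at 80 from the axis); the wheel stays where it is left
- jaw_gear (a point): point on the jaw's guide at the gearbox (does not move). The jaw closes 8 mm per rad of wheel; its lining gives a little. From when the plinth meets jaw and fence the push climbs, about 1 N per mm of push at 80 from the axis. Grip at the jaw: 15 N (weakest firm one) at 0.12 N m above free turning, 50 N (right) at 0.4, that is 5 N more push at 80 from the axis; 120 N, at 0.96 N m more, cracks the figure. Over 20 N on the wheel is forcing it
- star (a joint): star wheel angle in rad, growing clockwise seen from above, which closes the jaw; starts at 0 to 0.9, grip comes after another 2.2 to 4.4 rad. At angle q (deg) the spokes point at 180 - q + 72 i degrees in the clamp frame (counter-clockwise from its +x), so at 0 one points along -x
- white_hare_mid (a point): white ceramic hare, same shape and size as the gold one; leave it alone. Point at its centre, 50 above its underside
- green_hare_mid (a point): green hare, same shape and size as the gold one; leave it alone. Point at its centre, 50 above its underside
- hen: yellow hen ornament, 68 wide, 90 tall, standing; leave it alone. Origin under its centre
- jar_white: white paint jar, 50 diameter, 50 tall; leave it alone. Origin under its centre
- jar_red: glass paint jar with red lid, 50 diameter, 50 tall; leave it alone. Origin under its centre
- varnish: amber varnish bottle, 56 diameter, 130 tall; leave it alone. Origin under its centre
- brush: paint brush lying on the table, 190 long; leave it alone
There are look-alikes about, which are no part of the job. Leave any blue look-alike of the part that bears gold_hare_mid alone.

How it is judged:
By the outcome, as a careful person would: the job done as asked, in the order asked, and still so for the second after the job is handed in, with the robot touching nothing.
It also fails if it takes over 67 s, if anything falls off the work surface, if the arm or the gripper's body presses on something with over 40 N, if the wrist force passes 120 N, or if a joint passes its speed limit or range.

### The arm

A 6-joint arm with a two-finger parallel gripper is mounted at the origin on the work surface. World frame = base frame: x ahead of the robot, y to its left, z up, the work surface at z = 0. Lengths are in m, angles in rad, forces in N, time in s.
With the tool pointing down it reaches from about 0.375 to 0.9 m from the base axis. Payload 3.1 kg.
Tool frame: the origin (TCP) lies on the centre line of the jaws, within the pads' length; the fingertips stand robot.tip_reach ahead of it and the grasp point (between the pads) is the TCP (robot.tip_reach is the distance from the TCP to the fingertips, in m); z points along the fingers, y is the direction in which the jaws open and shut (so a half turn about z gives the same grasp; the last joint's range is limited). The gripper opens to 87 mm and grips with 3 to 60 N. Pads are 19 mm wide; open, the fingers measure 117 mm over their backs; the gripper's body (75 mm by 190 mm) begins 51 mm behind the grasp point.
Start: joints at [-1.296, 0.527, 1.433, -0, 1.181, -0.178], TCP at [0.274, -0.562, 0.242] pointing down, gripper open.
Joint ranges: [-3.08, 3.08], [-0.75, 2.2], [0.22, 2.44], [-1.43, 4.57], [0, 2.65], [-2.85, 2.85]. Speed limits (rad/s): [2.79, 2.79, 3.14, 3.14, 3.14, 3.14].

### API

Orientations are given as a unit quaternion [x, y, z, w].
In Python, from rig import telemetry, viewer, robot gives the robot as it stands. The module is installed in compiled form; this text tells all that it offers.
- The arm moves only by the tool step_arm, never from a script. Its argument "targets" is a list of rows, each an object of numbers: "dx", "dy", "dz": the shift along the tool's x, y, z in m; "rx", "ry", "rz": the turn, a rotation vector about the tool's x, y, z in degrees. In form: [{"dx": .., "dy": .., "dz": .., "rx": .., "ry": .., "rz": ..}, ...]. A call has exactly 5 rows; each row is the pose to reach, as a shift and turn from the pose measured when the call began, along the tool's axes at that moment; what a row does not reach only later rows make up. A row lasts 1/8 s, in which the tool goes at most 62.5 mm and 10.7 degrees, less where a joint would pass 70% of its speed; a pose out of reach is approached as far as the arm can. A call with a gripper value outside its range is refused whole. "gripper" is the opening, from 0 (shut) to 1 (fully open), set as the call begins (left out, the last holds). The fingers move at their own pace and stop on an object; "force" is the grip in N (left out, the last holds). Time passes only in rows, so rows that repeat a pose let the fingers close, or fill a call up. It gives the time, the measured TCP pose, the force and the opening at its end, in the units of the state.
- telemetry.get_obs(): the state, without advancing time (a new reading comes with each control period).
- viewer.camera(name): name is "side" or "top" or "wrist"; returns a dict with "img" (480x640x3 uint8, blue, green, red), "depth" (480x640 float32, m along the optical axis (not along the pixel's ray), 0 where there is no reading), "K" (3x3 intrinsics, pixels), "R" (3x3) and "t" (3): a world point X has camera coordinates R X + t. Camera axes: x right, y down, z forward; pixel columns grow to the right and rows downward; lengths in m; the calibration is good to about 2 mm. The wrist camera is an equidistant fisheye: a pixel r from the principal point sees the ray r / f radians off the axis. A picture is of the moment at which its call begins.
- robot.hand_in(): hands the job in, once; it reports no verdict.
The state is a dict: "time": time; "q": joint angles; "joint_velocities": joint speeds; "joint_torque": joint torques, N m; "position": TCP position; "tool_rot": TCP orientation; "ft_force": force on the tool from outside, world axes, zero at the start; "moment": the same for the moment, N m; "grip_width": finger opening in m.
Only numpy, scipy, OpenCV 4.12 (cv2) and the standard library are available. Lean on these libraries where they do the work, as an engineer would, in place of code of your own. Each camera call takes 0.05 s, during which the arm holds its last target.

## Working session

There is one attempt and no reset: what is moved stays moved. The work goes in short steps, Python scripts to look and compute and a tool call to move; the robot and the scene stay as the last step left them, time stands still between calls to the robot, and variables do not carry over. Pictures are saved under pics/ and viewed, and the job is handed in when it is done.

Besides the shell and the picture viewer there is one more tool, called after ">>>" by a JSON object that holds its "op" and its "data", one argument or row to a line. step_arm: Moves the arm, as the interface text tells. Its arguments: {"type":"object","properties":{"targets":{"type":"array"},"gripper":{"type":"number"},"force":{"type":"number"}},"required":["targets"]}

```bash
mkdir -p pics; cat > h.py <<'E'
import numpy as np,cv2
from rig import telemetry,viewer,robot
def save(name,fn):
    c=viewer.camera(name); cv2.imwrite('pics/'+fn,c['img']); np.savez('pics/'+fn+'.npz',**c); return c
E
python3 - <<'E'
from h import *
o=telemetry.get_obs(); print(o); print(robot.tip_reach)
for n in ['side','top','wrist']:
    c=save(n,n+'0.png'); print(n,c['K'].tolist(),np.round(c['R'],3).tolist(),c['t'], -c['R'].T@c['t'])
E
```

```text
{'time': 0.0, 'q': array([-1.29549230e+00,  5.28454453e-01,  1.43390625e+00, -1.47706859e-05,
        1.18140864e+00, -1.78479741e-01]), 'joint_velocities': array([ 0.00147701, -0.00070595,  0.00035979,  0.00086454, -0.00082111,
       -0.00072756]), 'joint_torque': array([ 2.26425043e-03, -4.40028620e+01, -1.76595747e+01,  6.33434532e-02,
        5.82139764e-02, -1.99040282e-04]), 'position': array([ 0.27382211, -0.56104642,  0.24057754]), 'tool_rot': array([ 9.74369062e-01,  2.24952764e-01, -5.94899802e-05, -1.08673966e-03]), 'ft_force': array([ 0.12444588,  0.33593413, -0.91386321]), 'moment': array([-0.01019651, -0.01655233,  0.0135169 ]), 'grip_width': 0.08688663960571724}
0.019
side [[480.05143298844234, 0.0, 321.9621058347294], [0.0, 480.05143298844234, 234.41163577003167], [0.0, 0.0, 1.0]] [[-0.998, -0.066, -0.016], [-0.037, 0.732, -0.68], [0.056, -0.678, -0.733]] [0.47810809 0.11412    1.19579792] [0.41408984 0.75861461 0.96154921]
top [[505.0391299309381, 0.0, 327.037417847643], [0.0, 505.0391299309381, 245.47132427187216], [0.0, 0.0, 1.0]] [[-0.016, -1.0, -0.003], [-0.997, 0.016, -0.077], [0.077, 0.002, -0.997]] [-0.04589728  0.46754037  1.26467928] [ 0.36817332 -0.05551019  1.29671942]
wrist [[371.64829954431775, 0.0, 319.5475941215463], [0.0, 371.64829954431775, 241.49949314560646], [0.0, 0.0, 1.0]] [[0.438, -0.899, -0.003], [-0.868, -0.424, 0.26], [-0.235, -0.111, -0.966]] [-0.62279066 -0.03178099  0.39266546] [ 0.33730184 -0.52966125  0.38568229]
```

View pics/top0.png

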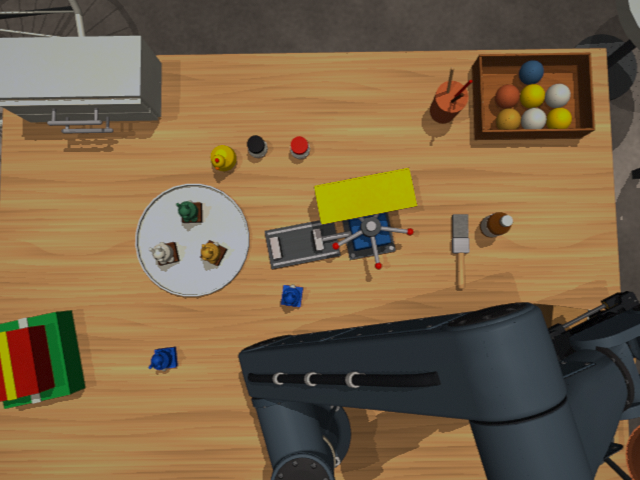

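View pics/side0.png

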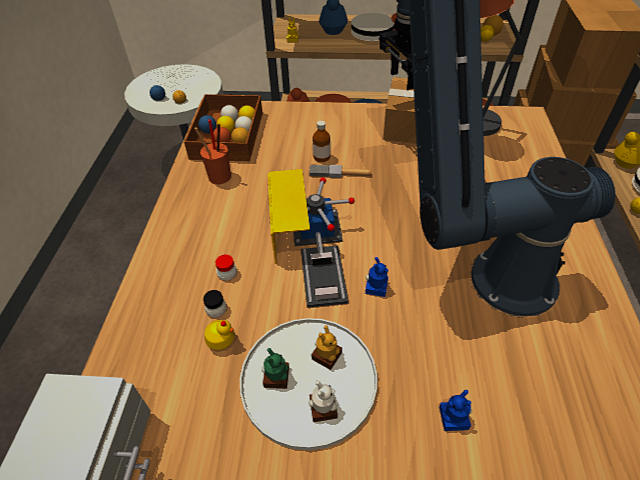

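View pics/wrist0.png

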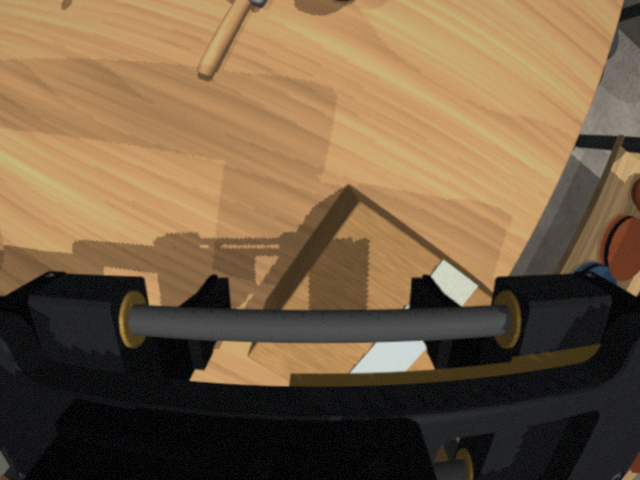

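```bash
cat >> h.py <<'E'
def ld(fn): return dict(np.load('pics/'+fn+'.npz'))
def ray(c,u,v,wrist=False):
    K=c['K']; x=(u-K[0,2])/K[0,0]; y=(v-K[1,2])/K[1,1]
    if wrist:
        r=np.hypot(x,y); s=np.sin(r)/max(r,1e-9); d=np.array([x*s,y*s,np.cos(r)])
    else: d=np.array([x,y,1.])
    return -c['R'].T@c['t'], c['R'].T@d
def plane(c,u,v,z,wrist=False):
    o,d=ray(c,u,v,wrist); return o+d*(z-o[2])/d[2]
def proj(c,X,wrist=False):
    p=c['R']@np.asarray(X)+c['t']; K=c['K']
    if wrist:
        r=np.hypot(p[0],p[1]); th=np.arctan2(r,p[2]); x,y=p[0]/r*th,p[1]/r*th
    else: x,y=p[0]/p[2],p[1]/p[2]
    return np.array([K[0,0]*x+K[0,2],K[1,1]*y+K[1,2]])
def crop(c,fn,u0,v0,w,h,s):
    cv2.imwrite('pics/'+fn,cv2.resize(c['img'][v0:v0+h,u0:u0+w],None,fx=s,fy=s,interpolation=cv2.INTER_CUBIC))
E
python3 - <<'E'
from h import *
t=ld('top0.png');s=ld('side0.png')
crop(t,'t1.png',255,160,165,120,4.8); crop(t,'t2.png',135,180,120,120,5); crop(s,'s1.png',230,160,150,150,4);crop(s,'s2.png',240,310,140,140,4)
E
```

```text
(no output)
```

View pics/t1.png

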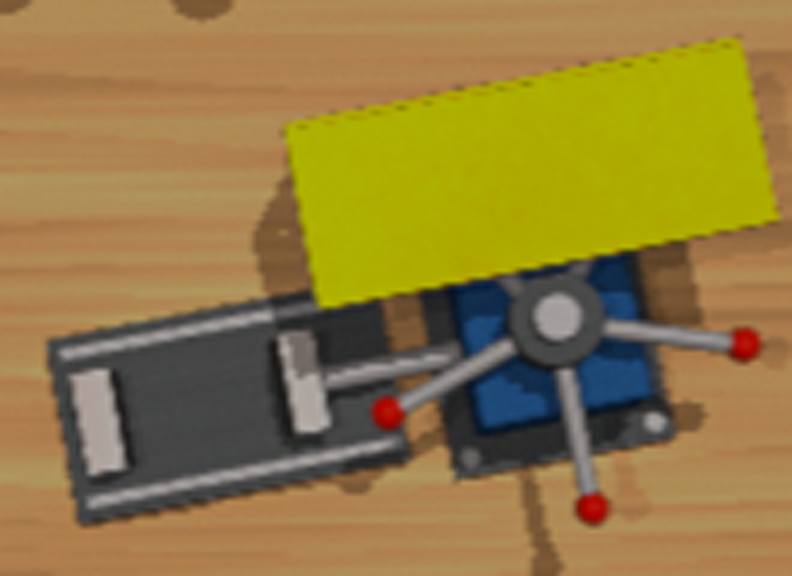

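View pics/t2.png

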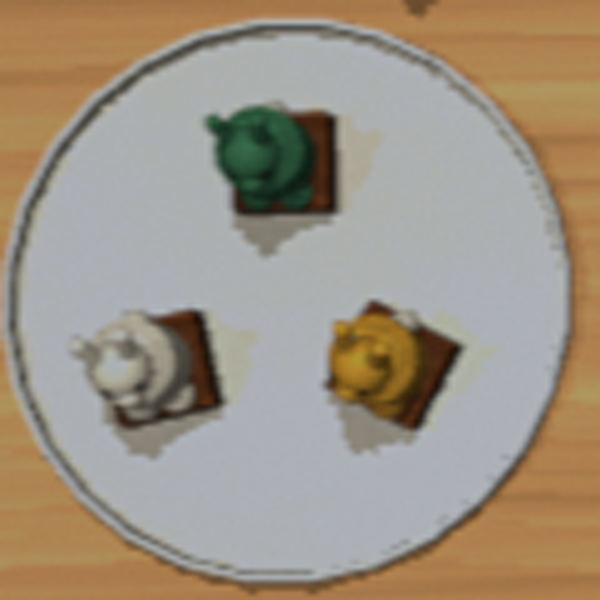

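View pics/s1.png

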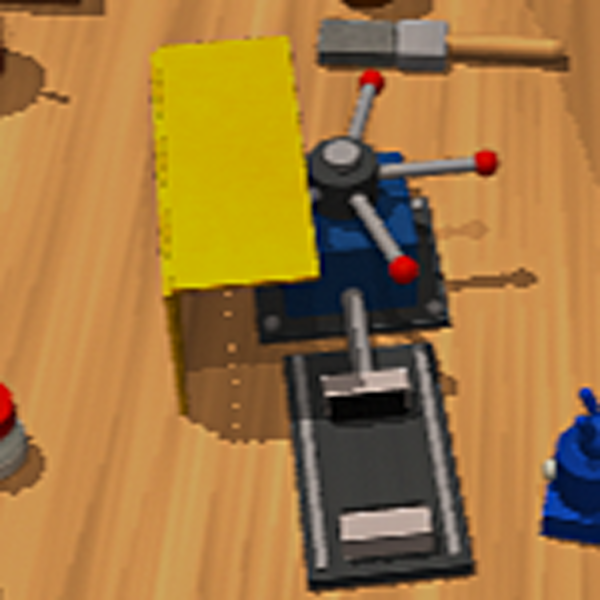

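View pics/s2.png

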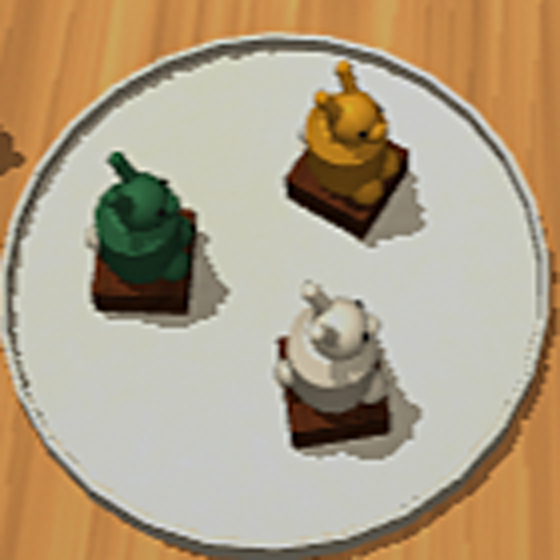

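```bash
python3 - <<'E'
from h import *
t=ld('top0.png')
hsv=cv2.cvtColor(t['img'],cv2.COLOR_BGR2HSV)
def roi(m,u0,v0,u1,v1):
    z=np.zeros_like(m); z[v0:v1,u0:u1]=m[v0:v1,u0:u1]; return z
ye=roi(cv2.inRange(hsv,(22,180,100),(35,255,255)),305,160,425,232)
cs,_=cv2.findContours(ye,cv2.RETR_EXTERNAL,cv2.CHAIN_APPROX_NONE); c=max(cs,key=cv2.contourArea)
P=np.array([plane(t,u,v,.12)[:2] for u,v in c[:,0]]).astype(np.float32)*1000
r=cv2.minAreaRect(P); print('hood',r)
# red balls
rd=roi(cv2.inRange(hsv,(0,180,80),(6,255,255))|cv2.inRange(hsv,(174,180,80),(180,255,255)),320,215,425,280)
n,l,st,ce=cv2.connectedComponentsWithStats(rd)
for i in range(1,n):
    if st[i,4]>8: print('ball',ce[i],st[i,4],plane(t,*ce[i],.092))
# hub top
hub=np.array([255+558/4.8,160+317/4.8]);print('hub',plane(t,*hub,.114))
# jaw/fence tops light low-sat
g=roi(cv2.inRange(hsv,(0,0,120),(180,60,255)),262,225,330,265)
n,l,st,ce=cv2.connectedComponentsWithStats(g)
for i in range(1,n):
    if st[i,4]>20:
        ys,xs=np.where(l==i); Q=np.array([plane(t,u,v,.032)[:2] for u,v in zip(xs,ys)]).astype(np.float32)*1000
        print('blk',st[i],ce[i],cv2.minAreaRect(Q))
# depth sanity
for (u,v) in [(372,226),(365,190),(274,248),(290,245),(192,240),(205,240),(212,253)]:
    d=t['depth'][v,u]; o,di=ray(t,u,v); print((u,v),np.round(o+di*d,4))
E
```

```text
hood ((575.6773071289062, -144.51705932617188), (94.2110824584961, 231.11953735351562), 10.090696334838867)
ball [409.83870968 231.35483871] 31 [ 0.49182508 -0.25232555  0.092     ]
ball [335.26666667 245.76666667] 30 [ 0.46002716 -0.07306098  0.092     ]
ball [377.84375 265.375  ] 32 [ 0.4115299  -0.17377772  0.092     ]
hub [ 0.5035896  -0.15825952  0.114     ]
blk [268 225  44  10  88] [289.67045455 229.17045455] ((508.2646789550781, 40.71003341674805), (4.978724479675293, 110.53646087646484), 10.109171867370605)
blk [313 230  17  20 130] [318.87692308 240.91538462] ((478.89453125, -30.19142723083496), (45.075897216796875, 40.555076599121094), 62.4248046875)
blk [270 237  11  22 173] [274.95375723 247.36416185] ((463.12322998046875, 77.67804718017578), (52.97416305541992, 20.42012596130371), 9.858762741088867)
blk [273 253  57  12 111] [301.68468468 258.69369369] ((433.2133483886719, 12.319602966308594), (4.934715270996094, 142.99131774902344), 9.998688697814941)
(372, 226) [ 0.5041 -0.1604  0.1099]
(365, 190) [ 0.5886 -0.1449  0.1199]
(274, 248) [0.461  0.0794 0.0372]
(290, 245) [0.4696 0.0409 0.0167]
(192, 240) [0.4873 0.2934 0.0054]
(205, 240) [0.4864 0.2588 0.0101]
(212, 253) [0.4476 0.2227 0.0886]
```

```bash
cat >> h.py <<'E'
from scipy.spatial.transform import Rotation as Ro
YAW=np.radians(10.1); HUB=np.array([.504,-.158])
def w2c(p):
    d=np.asarray(p)[:2]-HUB; c,s=np.cos(YAW),np.sin(YAW); return np.array([d[0]*c+d[1]*s,-d[0]*s+d[1]*c])
def c2w(p):
    c,s=np.cos(YAW),np.sin(YAW); return HUB+np.array([p[0]*c-p[1]*s,p[0]*s+p[1]*c])
def down(psi): # tool x at yaw psi deg, z down
    a=np.radians(psi); x=[np.cos(a),np.sin(a),0]; y=[np.sin(a),-np.cos(a),0]
    return Ro.from_matrix(np.array([x,y,[0,0,-1]]).T)
def to(x,y,z,psi,o=None):
    o=o or telemetry.get_obs(); R=Ro.from_quat(o['tool_rot'])
    d=R.inv().apply(np.array([x,y,z])-o['position']); r=np.degrees((R.inv()*down(psi)).as_rotvec())
    print('d mm',np.round(d*1000,1),'r',np.round(r,1)); return d,r
def st():
    o=telemetry.get_obs(); X=Ro.from_quat(o['tool_rot']).as_matrix()
    print('t',o['time'],'p',np.round(o['position']*1000,1),'psi',round(np.degrees(np.arctan2(X[1,0],X[0,0])),1),'F',np.round(o['ft_force'],2),'w',round(o['grip_width'],4),'q',np.round(o['q'],2)); return o
E
python3 - <<'E'
from h import *
t=ld('top0.png')
B=np.array([[491.8,-252.3],[460,-73.1],[411.5,-173.8]])/1000
# circle
A=np.c_[2*B,np.ones(3)]; s=np.linalg.solve(A,(B**2).sum(1)); print('circle',s[:2],np.sqrt(s[2]+s[0]**2+s[1]**2))
for b in B:
    p=w2c(b); print(np.round(p*1000,1),np.degrees(np.arctan2(p[1],p[0]))%360)
T1=lambda a,b:(255+a/4.8-.4,160+b/4.8-.4); T2=lambda a,b:(135+a/5-.4,180+b/5-.4)
for n,a,b in [('jawTL',278,335),('jawBL',296,435),('jawTR',312,330),('jawBR',328,430),('fTR',110,370),('fBR',128,472),('fTL',68,375),('fBL',86,475)]:
    print(n,np.round(w2c(plane(t,*T1(a,b),.032))*1000,1))
for n,a,b,z in [('top',375,303,.027),('right',462,348,.027),('bot',415,428,.027)]:
    print(n,np.round(plane(t,*T2(a,b),z)*1000,1))
E
```

```text
circle [ 0.50611256 -0.15733862] 0.09603391591791065
[-28.5 -90.7] 252.52834276340397
[-28.4  91.3] 107.29575496977174
[-93.8   0.7] 179.5931904275032
jawTL [ 27.5 138. ]
jawBL [-26.  138.6]
jawTR [ 26.7 120. ]
jawBR [-26.6 121.7]
fTR [ 26.2 227.9]
fBR [-28.2 228.5]
fTL [ 27.8 250. ]
fBL [-25.6 250.3]
top [484.1 243.1  27. ]
right [460.6 199.1  27. ]
bot [420.7 222.8  27. ]
```

```bash
sed -i 's/HUB=np.array(.*/HUB=np.array([.505,-.1575])/' h.py; python3 - <<'E'
from h import *
o=st(); to(.46,-.20,.26,85,o); 
E
```

```text
t 0.15 p [ 273.9 -561.2  240.8] psi 26.0 F [-0.22  0.66  0.14] w 0.0869 q [-1.3   0.53  1.43 -0.    1.18 -0.18]
d mm [ 325.6 -243.1  -18.7] r [ -0.1  -0.1 -59. ]
```

>>> {"op": "step_arm", "data": {
  "targets": [
    {"dx": 0.049, "dy": -0.037, "dz": -0.005, "rx": 0, "ry": 0, "rz": -10},
    {"dx": 0.098, "dy": -0.074, "dz": -0.01, "rx": 0, "ry": 0, "rz": -20},
    {"dx": 0.147, "dy": -0.111, "dz": -0.015, "rx": 0, "ry": 0, "rz": -30},
    {"dx": 0.196, "dy": -0.148, "dz": -0.019, "rx": 0, "ry": 0, "rz": -40},
    {"dx": 0.245, "dy": -0.185, "dz": -0.019, "rx": 0, "ry": 0, "rz": -50}
  ],
  "gripper": 0.75,
  "force": 20
}}

```text
time: 0.78
position: [0.4137, -0.2859, 0.2604]
tool_rot: [0.786, 0.618, 0.0, -0.0]
ft_force: [1.8, -1.0, -0.7]
grip_width: 0.0655
```

```bash
python3 - <<'E'
from h import *
o=st(); to(.455,.22,.28,149,o); 
E
```

```text
t 0.775 p [ 413.7 -285.9  260.4] psi 76.3 F [ 1.81 -1.01 -0.74] w 0.0655 q [-0.83  0.34  1.71  0.    1.09 -0.59]
d mm [501.3 -79.7 -19. ] r [  0.   -0.1 -72.7]
```

>>> {"op": "step_arm", "data": {
  "targets": [
    {"dx": 0.06, "dy": -0.01, "dz": -0.002, "rx": 0, "ry": 0, "rz": -8},
    {"dx": 0.12, "dy": -0.019, "dz": -0.005, "rx": 0, "ry": 0, "rz": -17},
    {"dx": 0.18, "dy": -0.029, "dz": -0.008, "rx": 0, "ry": 0, "rz": -26},
    {"dx": 0.24, "dy": -0.038, "dz": -0.01, "rx": 0, "ry": 0, "rz": -35},
    {"dx": 0.3, "dy": -0.048, "dz": -0.012, "rx": 0, "ry": 0, "rz": -44}
  ]
}}

```text
time: 1.4
position: [0.4381, 0.0188, 0.2729]
tool_rot: [0.496, 0.869, 0.001, 0.0]
ft_force: [0.6, 0.2, -0.8]
grip_width: 0.0652
```

```bash
python3 - <<'E'
from h import *
o=st(); to(.455,.215,.25,149,o); save('wrist','w1.png'); save('top','top1.png'); c=ld('top1.png'); crop(c,'t3.png',255,160,165,120,4.8)
E
```

```text
t 1.4 p [438.1  18.8 272.9] psi 120.6 F [ 0.56  0.22 -0.77] w 0.0652 q [-0.21  0.23  1.84  0.    1.07 -0.75]
d mm [160.3 114.3  23.2] r [  0.1  -0.  -28.4]
```

View pics/w1.png

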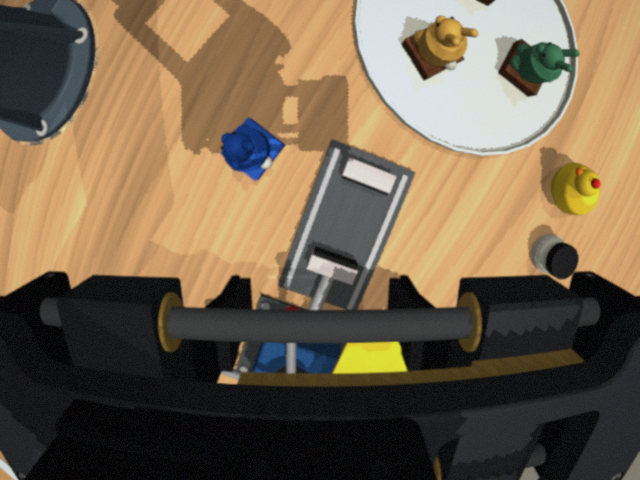

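```bash
python3 - <<'E'
from h import *
c=ld('w1.png'); crop(c,'w1a.png',270,130,160,150,5); crop(c,'w1b.png',380,0,110,100,6)
E
```

```text
(no output)
```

View pics/w1a.png

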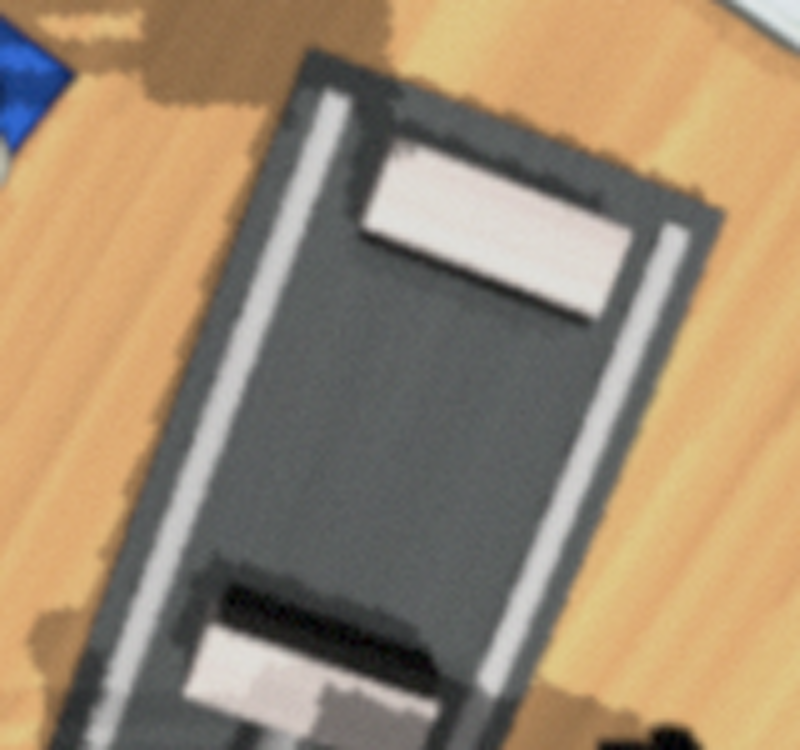

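>>> {"op": "step_arm", "data": {
  "targets": [
    {"dx": 0.04, "dy": 0.028, "dz": 0.002, "rx": 0, "ry": 0, "rz": -6},
    {"dx": 0.08, "dy": 0.056, "dz": 0.005, "rx": 0, "ry": 0, "rz": -12},
    {"dx": 0.12, "dy": 0.084, "dz": 0.01, "rx": 0, "ry": 0, "rz": -18},
    {"dx": 0.14, "dy": 0.1, "dz": 0.015, "rx": 0, "ry": 0, "rz": -24},
    {"dx": 0.15, "dy": 0.107, "dz": 0.02, "rx": 0, "ry": 0, "rz": -28}
  ]
}}

```text
time: 2.12
position: [0.4522, 0.2068, 0.253]
tool_rot: [0.267, 0.964, 0.001, -0.001]
ft_force: [-0.4, 0.3, -0.6]
grip_width: 0.0652
```

```bash
python3 - <<'E'
from h import *
o=st(); c=save('wrist','w2.png')
E
```

```text
t 2.125 p [452.2 206.8 253. ] psi 149.0 F [-0.41  0.28 -0.56] w 0.0652 q [ 0.2   0.34  1.73  0.    1.07 -0.83]
```

View pics/w2.png

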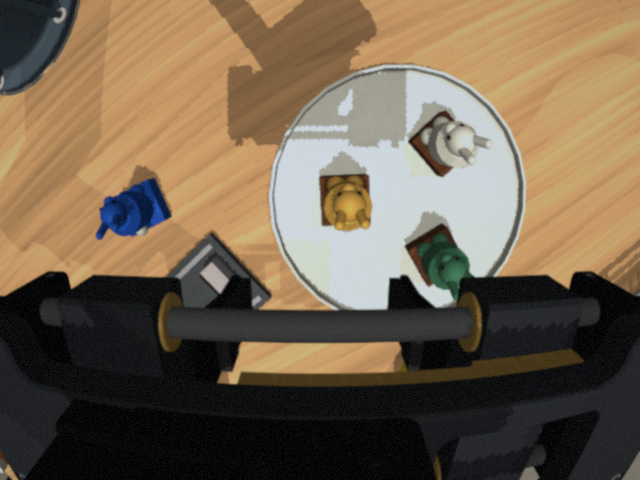

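```bash
python3 - <<'E'
from h import *
c=ld('w1.png'); T=lambda a,b:(270+a/5-.4,130+b/5-.4)
print(-c['R'].T@c['t'], w2c(-c['R'].T@c['t']))
for n,a,b,z in [('jawcapL',215,625,.032),('jawcapR',440,700,.032),('jawdarkL',228,590,.012),('jawdarkR',437,660,.012),('fL',362,230,.032),('fR',600,320,.032),('fdarkL',362,240,.032),('fdarkR',595,325,.032),('fbackL',395,138,.032),('fbackR',632,230,.032),('bedL',310,48,.012),('bedR',722,212,.012),('r',338,95,.014),('r2',100,745,.014)]:
    print(n,np.round(w2c(plane(c,*T(a,b),z,True))*1000,1))
c=ld('w2.png'); crop(c,'w2a.png',300,150,100,90,7)
E
```

```text
[0.40144768 0.0803529  0.41795553] [-0.06023611  0.25232657]
jawcapL [-25.5 139.2]
jawcapR [ 27.  140.2]
jawdarkL [-23.8 142.1]
jawdarkR [ 27.1 143.2]
fL [-26.5 230.1]
fR [ 27.5 230.6]
fdarkL [-25.8 228.1]
fdarkR [ 26.9 229.2]
fbackL [-27.  250.5]
fbackR [ 26.7 250.9]
bedL [-49.4 262.2]
bedR [ 48.8 262.3]
r [-40.3 254.7]
r2 [-38.9  97.1]
```

View pics/w2a.png

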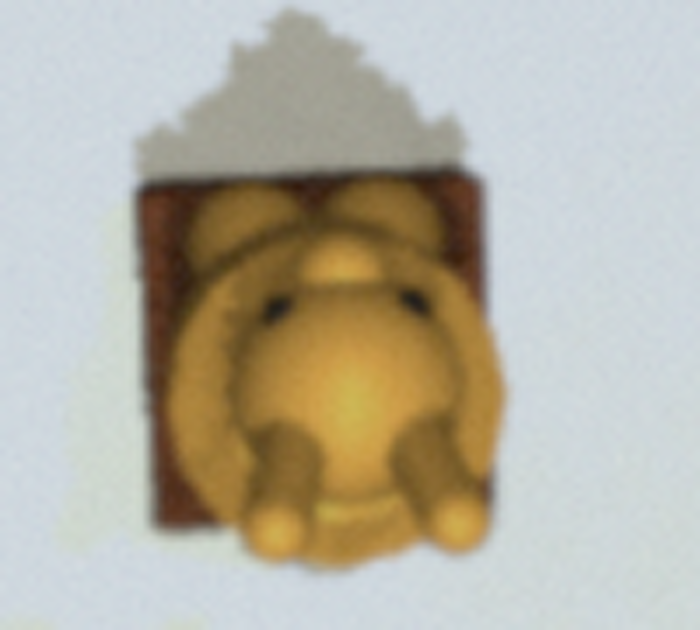

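```bash
python3 - <<'E'
from h import *
c=ld('w2.png'); T=lambda a,b:(300+a/7-.43,150+b/7-.43)
P={}
for z in (.005,.027):
  for n,a,b in [('TL',140,185),('TR',485,175),('BL',153,530),('Rlow',490,500),('headc',340,400)]:
    p=plane(c,*T(a,b),z,True); P[n]=p; print(z,n,np.round(p*1000,1))
  d=P['TR']-P['TL']; e=P['BL']-P['TL']; print(np.linalg.norm(d),np.linalg.norm(e),np.degrees(np.arctan2(d[1],d[0])),np.degrees(np.arctan2(e[1],e[0])),'ctr',(P['TR']+P['BL'])/2)
print(-c['R'].T@c['t'])
# depth of tray
for u,v in [(310,180),(400,250),(310,210)]:
    print(c['depth'][v,u], proj(c,plane(c,u,v,.005,True),True))
    o,d=ray(c,u,v,True); print(o+d*c['depth'][v,u]/ (c['R']@d)[2])
E
```

```text
0.005 TL [420.  227.4   5. ]
0.005 TR [445.4 273.3   5. ]
0.005 BL [466.9 201.6   5. ]
0.005 Rlow [489.7 249.    5. ]
0.005 headc [464.1 236.7   5. ]
0.05238026652915393 0.053460505515416014 61.10438000264498 -28.84810717104078 ctr [0.4561077  0.23745824 0.005     ]
0.027 TL [418.4 228.3  27. ]
0.027 TR [442.3 271.6  27. ]
0.027 BL [462.6 204.   27. ]
0.027 Rlow [484.2 248.7  27. ]
0.027 headc [460.  237.1  27. ]
0.049449323504885144 0.05046911761121208 61.104380002644895 -28.84810717104078 ctr [0.45246617 0.23779581 0.027     ]
[0.39102817 0.24349117 0.39817239]
0.3863719 [310. 180.]
[0.41824465 0.21677586 0.00817923]
0.40634513 [400. 250.]
[0.53512971 0.26249976 0.00821382]
0.39526388 [310. 210.]
[0.44575966 0.20005412 0.00755353]
```

```bash
python3 - <<'E'
from h import *
o=st(); to(.452,.236,.057,151,o)
E
```

```text
t 2.175 p [451.9 207.4 252.5] psi 149.1 F [-0.06  0.42 -0.29] w 0.0652 q [ 0.2   0.34  1.73  0.    1.07 -0.83]
d mm [ 14.   24.1 195.6] r [ 0.1 -0.2 -1.9]
```

>>> {"op": "step_arm", "data": {
  "targets": [
    {"dx": 0.01, "dy": 0.016, "dz": 0.03, "rx": 0, "ry": 0, "rz": -1},
    {"dx": 0.014, "dy": 0.024, "dz": 0.07, "rx": 0, "ry": 0, "rz": -2},
    {"dx": 0.014, "dy": 0.024, "dz": 0.115, "rx": 0, "ry": 0, "rz": -2},
    {"dx": 0.014, "dy": 0.024, "dz": 0.155, "rx": 0, "ry": 0, "rz": -2},
    {"dx": 0.014, "dy": 0.024, "dz": 0.18, "rx": 0, "ry": 0, "rz": -2}
  ]
}}

```text
time: 2.8
position: [0.4516, 0.2345, 0.0707]
tool_rot: [0.251, 0.968, 0.001, -0.002]
ft_force: [-0.4, -0.3, 0.8]
grip_width: 0.0655
```

```bash
python3 - <<'E'
from h import *
o=st(); to(.452,.236,.057,151,o); save('wrist','w3.png')
E
```

```text
t 2.8 p [451.6 234.5  70.7] psi 150.9 F [-0.36 -0.31  0.77] w 0.0655 q [ 0.26  0.65  1.86  0.01  0.63 -0.81]
d mm [ 0.3  1.5 13.7] r [ 0.  -0.3 -0.1]
```

View pics/w3.png

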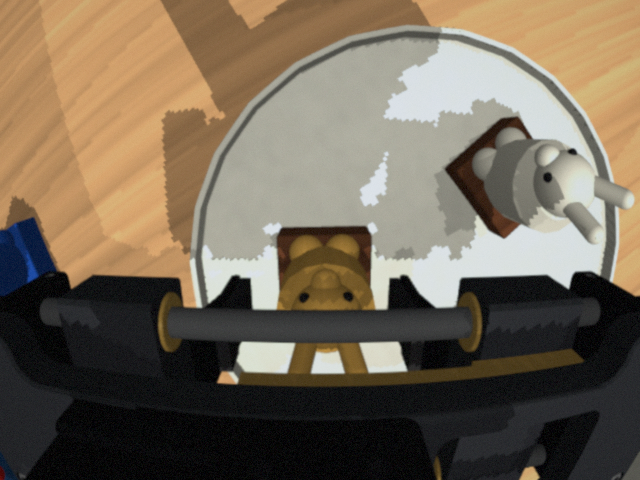

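>>> {"op": "step_arm", "data": {
  "targets": [
    {"dx": 0, "dy": 0.001, "dz": 0.014, "rx": 0, "ry": 0, "rz": 0},
    {"dx": 0, "dy": 0.001, "dz": 0.014, "rx": 0, "ry": 0, "rz": 0},
    {"dx": 0, "dy": 0.001, "dz": 0.014, "rx": 0, "ry": 0, "rz": 0},
    {"dx": 0, "dy": 0.001, "dz": 0.014, "rx": 0, "ry": 0, "rz": 0},
    {"dx": 0, "dy": 0.001, "dz": 0.014, "rx": 0, "ry": 0, "rz": 0}
  ]
}}

```text
time: 3.48
position: [0.451, 0.2352, 0.0553]
tool_rot: [0.251, 0.968, 0.0, -0.003]
ft_force: [0.5, -0.7, -0.5]
grip_width: 0.0654
```

>>> {"op": "step_arm", "data": {
  "targets": [
    {"dx": 0, "dy": 0, "dz": 0, "rx": 0, "ry": 0, "rz": 0},
    {"dx": 0, "dy": 0, "dz": 0, "rx": 0, "ry": 0, "rz": 0},
    {"dx": 0, "dy": 0, "dz": 0, "rx": 0, "ry": 0, "rz": 0},
    {"dx": 0, "dy": 0, "dz": 0, "rx": 0, "ry": 0, "rz": 0},
    {"dx": 0, "dy": 0, "dz": 0, "rx": 0, "ry": 0, "rz": 0}
  ],
  "gripper": 0,
  "force": 20
}}

```text
time: 4.1
position: [0.452, 0.2357, 0.0555]
tool_rot: [0.251, 0.968, 0.001, -0.003]
ft_force: [1.2, 3.1, 1.5]
grip_width: 0.0432
```

```bash
python3 - <<'E'
from h import *
o=st(); n=c2w([0,.185]); print(n); to(n[0],n[1],.17,100,o); save('wrist','w4.png')
E
```

```text
t 4.1 p [452.  235.7  55.5] psi 150.9 F [1.21 3.08 1.51] w 0.0432 q [ 0.26  0.68  1.86  0.01  0.6  -0.81]
[0.47255716 0.02463309]
d mm [-119.9 -174.4 -115.3] r [-0.1 -0.3 50.9]
```

View pics/w4.png

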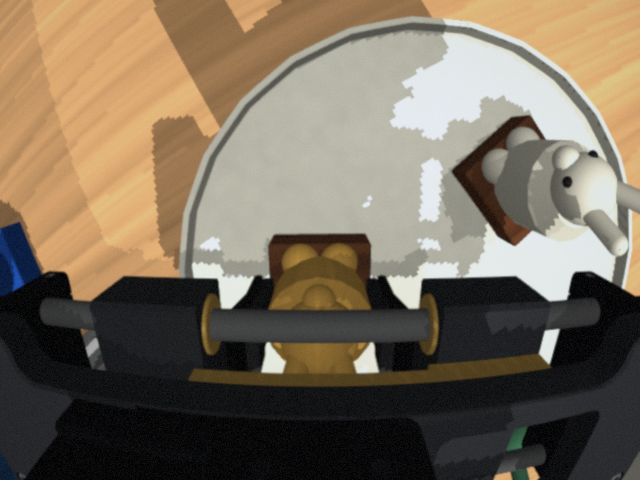

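>>> {"op": "step_arm", "data": {
  "targets": [
    {"dx": 0, "dy": 0, "dz": -0.02, "rx": 0, "ry": 0, "rz": 0},
    {"dx": 0, "dy": 0, "dz": -0.06, "rx": 0, "ry": 0, "rz": 0},
    {"dx": -0.01, "dy": -0.02, "dz": -0.1, "rx": 0, "ry": 0, "rz": 5},
    {"dx": -0.035, "dy": -0.05, "dz": -0.115, "rx": 0, "ry": 0, "rz": 13},
    {"dx": -0.06, "dy": -0.085, "dz": -0.115, "rx": 0, "ry": 0, "rz": 22}
  ]
}}

```text
time: 4.78
position: [0.463, 0.1307, 0.1707]
tool_rot: [0.432, 0.902, -0.0, -0.003]
ft_force: [0.3, -0.1, -3.0]
grip_width: 0.0432
```

```bash
python3 - <<'E'
from h import *
o=st(); n=c2w([0,.185]); to(n[0],n[1],.15,100.1,o)
E
```

```text
t 4.775 p [463.  130.7 170.7] psi 128.8 F [ 0.26 -0.1  -3.  ] w 0.0432 q [ 0.04  0.45  1.86  0.    0.84 -0.64]
d mm [-88.8 -58.9  20.5] r [-0.2 -0.2 28.7]
```

>>> {"op": "step_arm", "data": {
  "targets": [
    {"dx": -0.022, "dy": -0.015, "dz": 0, "rx": 0, "ry": 0, "rz": 7},
    {"dx": -0.045, "dy": -0.03, "dz": 0.005, "rx": 0, "ry": 0, "rz": 14},
    {"dx": -0.068, "dy": -0.045, "dz": 0.01, "rx": 0, "ry": 0, "rz": 21},
    {"dx": -0.089, "dy": -0.059, "dz": 0.02, "rx": 0, "ry": 0, "rz": 28.7},
    {"dx": -0.089, "dy": -0.059, "dz": 0.02, "rx": 0, "ry": 0, "rz": 28.7}
  ]
}}

```text
time: 5.4
position: [0.4707, 0.0231, 0.149]
tool_rot: [0.643, 0.766, -0.002, -0.005]
ft_force: [-0.1, 0.5, -3.7]
grip_width: 0.0433
```

```bash
python3 - <<'E'
from h import *
o=st(); n=c2w([0,.185]); to(n[0],n[1],.15,100.1,o); save('wrist','w5.png'); c=save('side','s5.png'); crop(c,'s5c.png',260,190,130,120,6)
E
```

```text
t 5.4 p [470.7  23.1 149. ] psi 99.9 F [-0.11  0.48 -3.66] w 0.0433 q [-0.19  0.48  1.89  0.    0.78 -0.36]
d mm [ 1.2  2.1 -1. ] r [-0.6 -0.2 -0.2]
```

View pics/w5.png

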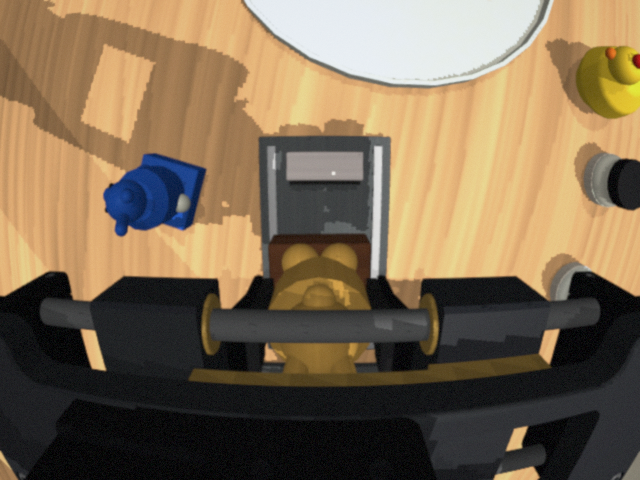

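View pics/s5c.png

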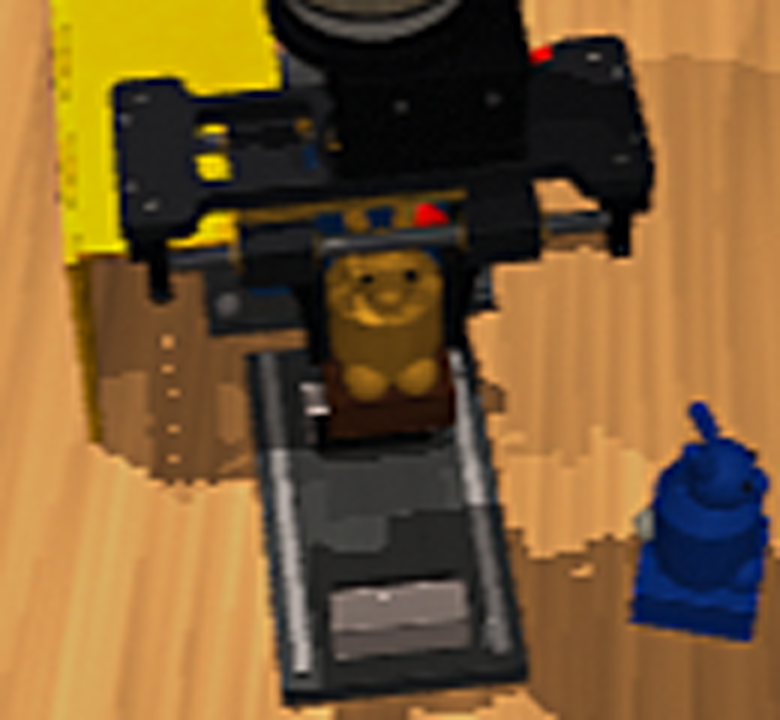

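```bash
python3 - <<'E'
from h import *
c=ld('w5.png'); crop(c,'w5a.png',255,125,140,130,5.5)
for n,u,v,z in [('pL',270,236,.1225),('pR',370,236,.1225),('fL',286,181,.032),('fR',363,182,.032),('blkL',286,152,.032),('blkR',362,152,.032)]:
    print(n,np.round(w2c(plane(c,u,v,z,True))*1000,1))
print('tcp',w2c(telemetry.get_obs()['position']))
E
```

```text
pL [-26.5 212.3]
pR [ 21.5 212.2]
fL [-27.3 230. ]
fR [ 27.3 229.2]
blkL [-27.  250.6]
blkR [ 26.3 250.5]
tcp [-0.00147526  0.18523428]
```

View pics/w5a.png

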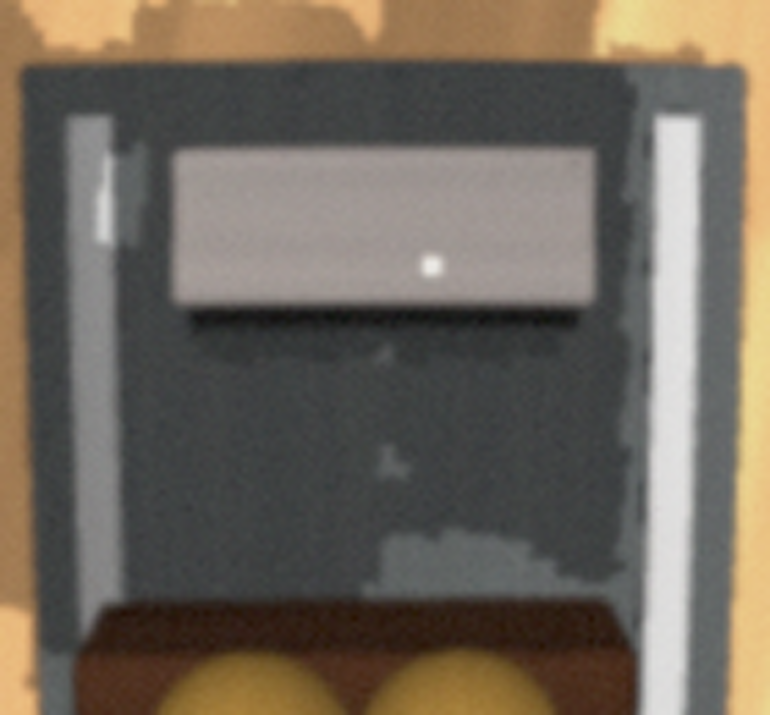

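>>> {"op": "step_arm", "data": {
  "targets": [
    {"dx": -0.001, "dy": 0.003, "dz": 0.02, "rx": 0, "ry": 0, "rz": 0},
    {"dx": -0.001, "dy": 0.003, "dz": 0.045, "rx": -0.4, "ry": 0, "rz": 0},
    {"dx": -0.001, "dy": 0.003, "dz": 0.066, "rx": -0.4, "ry": 0, "rz": 0},
    {"dx": -0.001, "dy": 0.003, "dz": 0.077, "rx": -0.4, "ry": 0, "rz": 0},
    {"dx": -0.001, "dy": 0.003, "dz": 0.08, "rx": -0.4, "ry": 0, "rz": 0}
  ]
}}

```text
time: 6.12
position: [0.4731, 0.025, 0.0694]
tool_rot: [0.642, 0.767, 0.001, -0.003]
ft_force: [-0.9, -0.4, -3.8]
grip_width: 0.0435
```

```bash
python3 - <<'E'
from h import *
o=st(); print(w2c(o['position'])); c=save('wrist','w6.png'); crop(c,'w6a.png',240,100,170,200,3); c=save('side','s6.png'); crop(c,'s6c.png',260,190,130,120,6)
E
```

```text
t 6.125 p [473.1  25.   69.4] psi 100.2 F [-0.88 -0.37 -3.84] w 0.0435 q [-0.19  0.63  1.94  0.01  0.57 -0.37]
[0.00055566 0.18526467]
```

View pics/w6a.png

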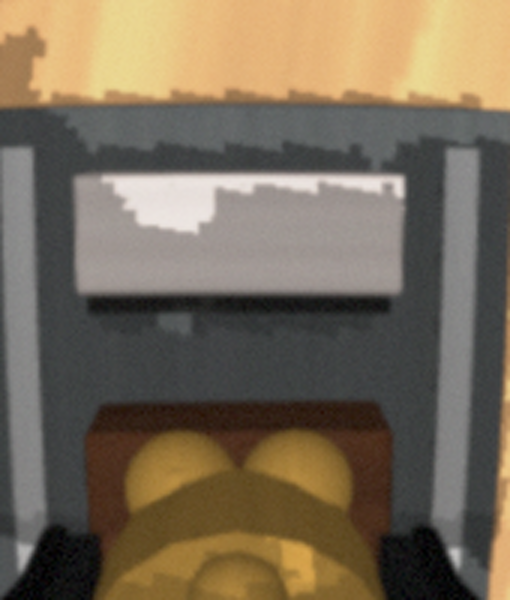

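View pics/s6c.png

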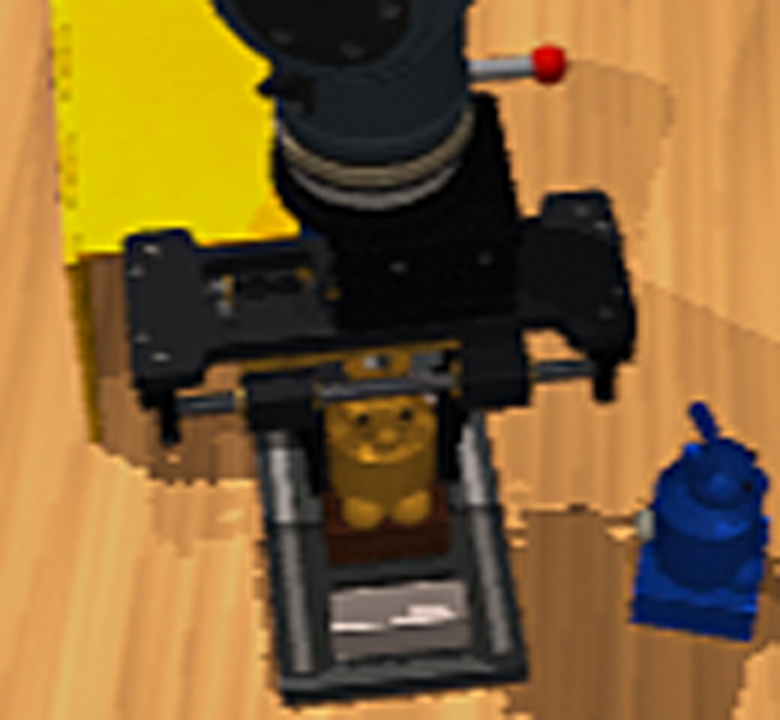

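>>> {"op": "step_arm", "data": {
  "targets": [
    {"dx": -0.001, "dy": 0, "dz": 0.003, "rx": 0, "ry": 0, "rz": 0},
    {"dx": -0.001, "dy": 0, "dz": 0.006, "rx": 0, "ry": 0, "rz": 0},
    {"dx": -0.001, "dy": 0, "dz": 0.0075, "rx": 0, "ry": 0, "rz": 0},
    {"dx": -0.001, "dy": 0, "dz": 0.0085, "rx": 0, "ry": 0, "rz": 0},
    {"dx": -0.001, "dy": 0, "dz": 0.009, "rx": 0, "ry": 0, "rz": 0}
  ]
}}

```text
time: 6.85
position: [0.4739, 0.0236, 0.0614]
tool_rot: [0.642, 0.767, 0.001, -0.002]
ft_force: [-0.9, -0.2, 5.7]
grip_width: 0.0435
```

>>> {"op": "step_arm", "data": {
  "targets": [
    {"dx": 0, "dy": 0, "dz": -0.0005, "rx": 0, "ry": 0, "rz": 0},
    {"dx": 0, "dy": 0, "dz": -0.0005, "rx": 0, "ry": 0, "rz": 0},
    {"dx": 0, "dy": 0, "dz": -0.0005, "rx": 0, "ry": 0, "rz": 0},
    {"dx": 0, "dy": 0, "dz": -0.0005, "rx": 0, "ry": 0, "rz": 0},
    {"dx": 0, "dy": 0, "dz": -0.001, "rx": 0, "ry": 0, "rz": 0}
  ],
  "gripper": 0.8
}}

```text
time: 7.48
position: [0.4738, 0.0236, 0.0623]
tool_rot: [0.642, 0.767, 0.001, -0.002]
ft_force: [-0.1, 0.5, -0.7]
grip_width: 0.069
```

>>> {"op": "step_arm", "data": {
  "targets": [
    {"dx": 0, "dy": 0, "dz": -0.015, "rx": 0, "ry": 0, "rz": 0},
    {"dx": 0, "dy": 0, "dz": -0.04, "rx": 0, "ry": 0, "rz": 0},
    {"dx": 0, "dy": 0, "dz": -0.08, "rx": 0, "ry": 0, "rz": 0},
    {"dx": 0, "dy": 0, "dz": -0.12, "rx": 0, "ry": 0, "rz": 0},
    {"dx": -0.02, "dy": 0, "dz": -0.14, "rx": 0, "ry": 0, "rz": 0}
  ]
}}

```text
time: 8.1
position: [0.4779, 0.0039, 0.2053]
tool_rot: [0.641, 0.768, 0.002, -0.0]
ft_force: [1.0, -0.7, -1.3]
grip_width: 0.0699
```

```bash
python3 - <<'E'
from h import *
o=st(); c=save('wrist','w7.png'); c=save('side','s7.png'); crop(c,'s7c.png',260,190,130,120,6)
E
```

```text
t 8.1 p [477.9   3.9 205.3] psi 100.3 F [ 0.96 -0.7  -1.32] w 0.0699 q [-0.23  0.38  1.83  0.    0.92 -0.41]
```

View pics/w7.png

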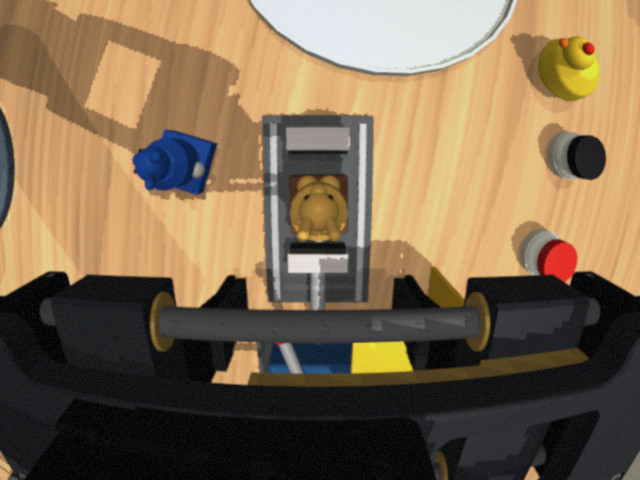

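View pics/s7c.png

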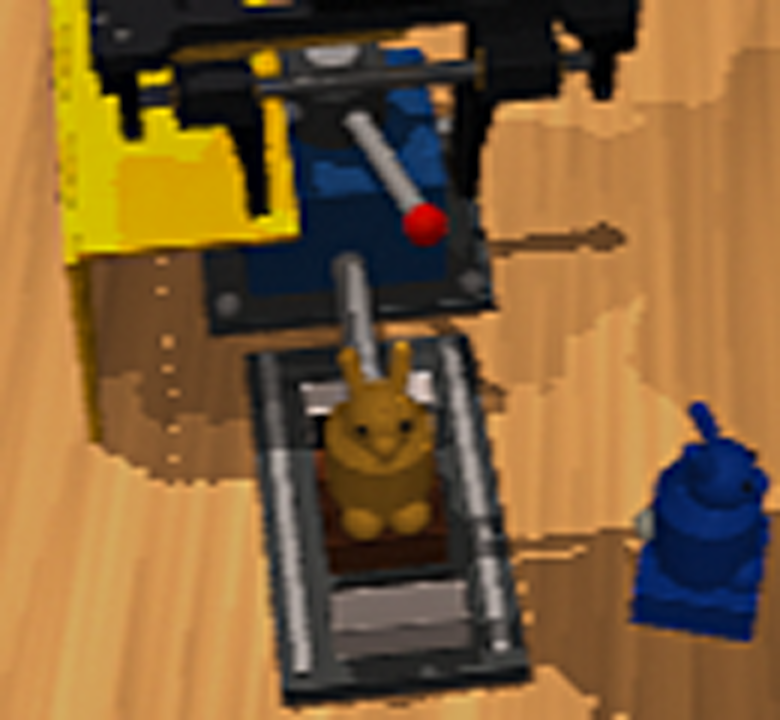

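```bash
cat >> h.py <<'E'
def wheelpose(sp,r=.08,back=.0195):
    a=np.radians(sp); e=np.array([np.cos(a),np.sin(a)]); t=np.array([-np.sin(a),np.cos(a)])
    w=c2w(r*e+back*t); return w[0],w[1],(sp+np.degrees(YAW)-90+180)%360-180
def arc(step,r=.08,back=.0195,n=5):
    # rows in tool frame: tool x = clockwise tangential, tool z down, tool y = z x x
    x0,y0,p0=wheelpose(180,r,back); R0=down(p0)
    for k in range(1,n+1):
        x,y,p=wheelpose(180-k*step,r,back); d=R0.inv().apply([x-x0,y-y0,0]); rv=np.degrees((R0.inv()*down(p)).as_rotvec()); print(np.round(d*1000,1),np.round(rv,1))
E
python3 - <<'E'
from h import *
o=st(); w=wheelpose(252.5,back=.022); print(w); to(w[0],w[1],.2,w[2],o)
arc(4)
E
```

```text
t 8.2 p [479.8   2.  205.4] psi 100.1 F [0.   0.   0.55] w 0.0692 q [-0.23  0.39  1.83  0.    0.92 -0.41]
(np.float64(0.516513117846223), np.float64(-0.2396671961153536), np.float64(172.60000000000002))
d mm [-244.4   -6.2    5.2] r [  0.3   0.2 -72.5]
[ 5.6 -1.2  0. ] [0. 0. 4.]
[11.3 -1.9  0. ] [0. 0. 8.]
[17.1 -2.3  0. ] [ 0.  0. 12.]
[22.8 -2.3  0. ] [ 0.  0. 16.]
[28.5 -1.8  0. ] [ 0.  0. 20.]
```

>>> {"op": "step_arm", "data": {
  "targets": [
    {"dx": -0.04, "dy": -0.001, "dz": 0, "rx": 0, "ry": 0, "rz": -10},
    {"dx": -0.08, "dy": -0.002, "dz": 0, "rx": 0, "ry": 0, "rz": -20},
    {"dx": -0.12, "dy": -0.003, "dz": 0, "rx": 0, "ry": 0, "rz": -30},
    {"dx": -0.16, "dy": -0.004, "dz": 0, "rx": 0, "ry": 0, "rz": -40},
    {"dx": -0.2, "dy": -0.005, "dz": 0, "rx": 0, "ry": 0, "rz": -50}
  ],
  "gripper": 0
}}

```text
time: 8.82
position: [0.5093, -0.196, 0.2044]
tool_rot: [0.256, 0.967, 0.002, 0.002]
ft_force: [0.1, 0.0, 0.1]
grip_width: 0.0276
```

```bash
python3 - <<'E'
from h import *
o=st(); w=wheelpose(252.5,back=.022); to(w[0],w[1],.15,w[2],o)
E
```

```text
t 8.825 p [ 509.3 -196.   204.4] psi 150.4 F [0.09 0.01 0.06] w 0.0276 q [-0.58  0.47  1.67  0.01  1.   -1.63]
d mm [-27.8 -34.7  54.3] r [  0.3   0.2 -22.2]
```

>>> {"op": "step_arm", "data": {
  "targets": [
    {"dx": -0.01, "dy": -0.012, "dz": 0.005, "rx": 0, "ry": 0, "rz": -8},
    {"dx": -0.02, "dy": -0.025, "dz": 0.015, "rx": 0, "ry": 0, "rz": -15},
    {"dx": -0.028, "dy": -0.035, "dz": 0.03, "rx": 0.3, "ry": 0.2, "rz": -22},
    {"dx": -0.028, "dy": -0.035, "dz": 0.045, "rx": 0.3, "ry": 0.2, "rz": -22.2},
    {"dx": -0.028, "dy": -0.035, "dz": 0.054, "rx": 0.3, "ry": 0.2, "rz": -22.2}
  ]
}}

```text
time: 9.45
position: [0.5155, -0.2386, 0.1487]
tool_rot: [0.066, 0.998, 0.001, -0.001]
ft_force: [-0.2, -1.0, 0.3]
grip_width: 0.0006
```

```bash
python3 - <<'E'
from h import *
o=st(); w=wheelpose(252.5,back=.0215); to(w[0],w[1],.098,w[2],o); save('wrist','w8.png'); c=save('side','s8.png'); crop(c,'s8c.png',240,140,130,120,6)
E
```

```text
t 9.45 p [ 515.5 -238.6  148.7] psi 172.5 F [-0.23 -0.98  0.34] w 0.0006 q [-0.63  0.58  1.66 -0.    0.91 -2.07]
d mm [-0.7 -1.  50.7] r [ 0.1 -0.2 -0.1]
```

View pics/w8.png

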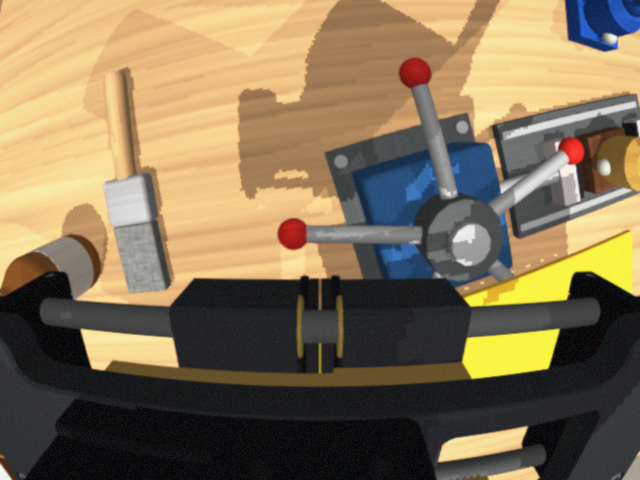

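View pics/s8c.png

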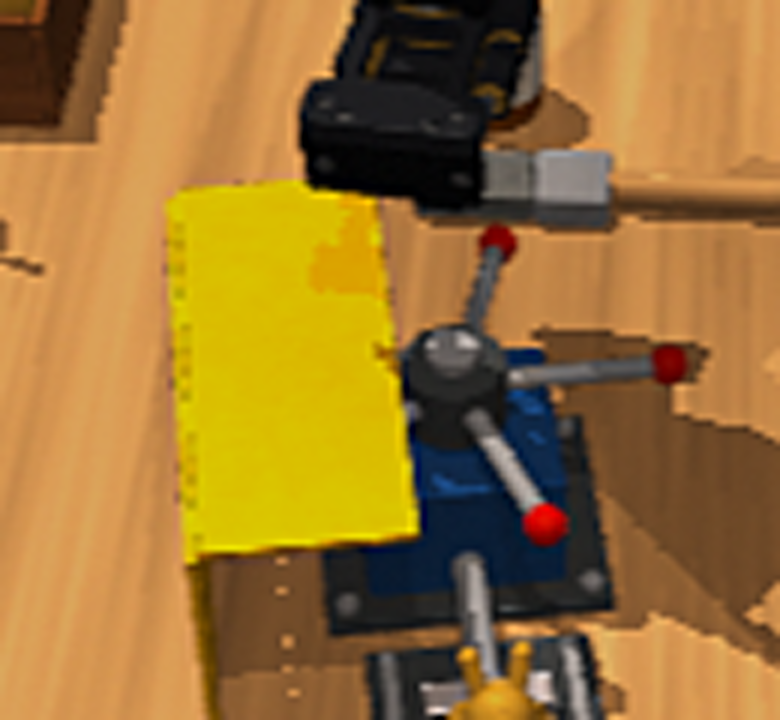

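>>> {"op": "step_arm", "data": {
  "targets": [
    {"dx": -0.002, "dy": -0.001, "dz": 0.01, "rx": 0, "ry": 0, "rz": 0},
    {"dx": -0.002, "dy": -0.001, "dz": 0.022, "rx": 0, "ry": 0, "rz": 0},
    {"dx": -0.002, "dy": -0.001, "dz": 0.035, "rx": 0, "ry": 0, "rz": 0},
    {"dx": -0.002, "dy": -0.001, "dz": 0.046, "rx": 0, "ry": 0, "rz": 0},
    {"dx": -0.002, "dy": -0.001, "dz": 0.05, "rx": 0, "ry": 0, "rz": 0}
  ]
}}

```text
time: 10.18
position: [0.5167, -0.2394, 0.0977]
tool_rot: [0.065, 0.998, 0.001, -0.002]
ft_force: [0.0, -0.2, -0.8]
grip_width: 0.0008
```

```bash
python3 - <<'E'
from h import *
o=st(); w=wheelpose(252.5,back=.0145); to(w[0],w[1],.098,w[2],o)
E
```

```text
t 10.175 p [ 516.7 -239.4   97.7] psi 172.5 F [ 0.01 -0.2  -0.8 ] w 0.0008 q [-0.63  0.66  1.69 -0.    0.8  -2.07]
d mm [ 7.7 -0.3 -0.3] r [ 0.1 -0.3 -0.1]
```

>>> {"op": "step_arm", "data": {
  "targets": [
    {"dx": 0.003, "dy": 0, "dz": 0, "rx": 0, "ry": 0, "rz": 0},
    {"dx": 0.006, "dy": 0, "dz": 0, "rx": 0, "ry": 0, "rz": 0},
    {"dx": 0.009, "dy": -0.0005, "dz": 0, "rx": 0, "ry": 0, "rz": 1},
    {"dx": 0.012, "dy": -0.001, "dz": 0, "rx": 0, "ry": 0, "rz": 3},
    {"dx": 0.015, "dy": -0.0015, "dz": 0, "rx": 0, "ry": 0, "rz": 5}
  ]
}}

```text
time: 10.8
position: [0.5038, -0.2394, 0.0981]
tool_rot: [0.11, 0.994, 0.001, 0.0]
ft_force: [5.1, 2.1, -4.7]
grip_width: 0.0005
```

```bash
cat >> h.py <<'E'
def ws(back=.0145):
    """where am I in wheel terms: radius along, angle of implied spoke if touching; tangential/radial force"""
    o=telemetry.get_obs(); p=w2c(o['position']); X=Ro.from_quat(o['tool_rot']).as_matrix()
    R=np.hypot(*p); a=np.degrees(np.arctan2(p[1],p[0]))%360; sp=a-np.degrees(np.arcsin(back/R)); r=np.sqrt(R*R-back**2)
    psi=np.degrees(np.arctan2(X[1,0],X[0,0])); s=np.radians(sp)+YAW; t=np.array([np.sin(s),-np.cos(s)]); F=-o['ft_force'][:2]
    print('t %.2f r %.1f spoke %.1f psi_err %.1f z %.1f  push %.2f radial %.2f Fz %.2f q6 %.2f'%(o['time'],r*1000,sp,(psi-(sp+np.degrees(YAW)-90)+180)%360-180,o['position'][2]*1000,F@t,F@np.array([np.cos(s),np.sin(s)]),o['ft_force'][2],o['q'][5])); return o,sp
E
python3 - <<'E'
from h import *
ws(); arc(4,back=.0145)
E
```

```text
t 10.80 r 80.6 spoke 248.9 psi_err -1.6 z 98.1  push 4.56 radial 3.04 Fz -4.65 q6 -2.00
[ 5.6 -0.8  0. ] [0. 0. 4.]
[11.3 -1.2  0. ] [0. 0. 8.]
[16.9 -1.3  0. ] [ 0.  0. 12.]
[22.6 -0.9  0. ] [ 0.  0. 16.]
[28.2 -0.1  0. ] [ 0.  0. 20.]
```

>>> {"op": "step_arm", "data": {
  "targets": [
    {"dx": 0.0056, "dy": -0.0008, "dz": 0, "rx": 0, "ry": 0, "rz": 3.6},
    {"dx": 0.0113, "dy": -0.0012, "dz": 0, "rx": 0, "ry": 0, "rz": 7.2},
    {"dx": 0.017, "dy": -0.0013, "dz": 0, "rx": 0, "ry": 0, "rz": 11},
    {"dx": 0.0226, "dy": -0.0009, "dz": 0, "rx": 0, "ry": 0, "rz": 15},
    {"dx": 0.0282, "dy": -0.0001, "dz": 0, "rx": 0, "ry": 0, "rz": 19}
  ]
}}

```text
time: 11.42
position: [0.4791, -0.2351, 0.099]
tool_rot: [0.274, 0.962, -0.0, 0.004]
ft_force: [5.8, -1.0, -3.7]
grip_width: 0.0008
```

```bash
python3 - <<'E'
from h import *
ws()
E
```

```text
t 11.43 r 80.5 spoke 231.3 psi_err -3.2 z 99.0  push 5.52 radial 1.91 Fz -3.67 q6 -1.69
```

```bash
python3 - <<'E'
from h import *
arc(5,back=.0145)
E
```

```text
[ 7. -1.  0.] [0. 0. 5.]
[14.1 -1.3  0. ] [ 0.  0. 10.]
[21.2 -1.   0. ] [ 0.  0. 15.]
[28.2 -0.1  0. ] [ 0.  0. 20.]
[35.2  1.4  0. ] [ 0.  0. 25.]
```

>>> {"op": "step_arm", "data": {
  "targets": [
    {"dx": 0.007, "dy": -0.0014, "dz": 0.001, "rx": 0, "ry": 0, "rz": 3},
    {"dx": 0.014, "dy": -0.002, "dz": 0.001, "rx": 0, "ry": 0, "rz": 7},
    {"dx": 0.021, "dy": -0.002, "dz": 0.001, "rx": 0, "ry": 0, "rz": 11},
    {"dx": 0.028, "dy": -0.0017, "dz": 0.001, "rx": 0, "ry": 0, "rz": 16},
    {"dx": 0.035, "dy": -0.0005, "dz": 0.001, "rx": 0, "ry": 0, "rz": 21}
  ]
}}

```text
time: 12.05
position: [0.4524, -0.2202, 0.0989]
tool_rot: [0.446, 0.895, -0.001, 0.009]
ft_force: [3.7, -3.8, -2.7]
grip_width: 0.0005
```

```bash
python3 - <<'E'
from h import *
ws()
E
```

```text
t 12.05 r 80.5 spoke 209.7 psi_err -2.8 z 98.9  push 5.28 radial 0.36 Fz -2.73 q6 -1.33
```

Free push ≈5.3–5.5 N. Continuing.

>>> {"op": "step_arm", "data": {
  "targets": [
    {"dx": 0.007, "dy": -0.0014, "dz": 0.001, "rx": 0, "ry": -0.3, "rz": 4},
    {"dx": 0.014, "dy": -0.002, "dz": 0.001, "rx": 0, "ry": -0.5, "rz": 8},
    {"dx": 0.021, "dy": -0.002, "dz": 0.001, "rx": 0, "ry": -0.5, "rz": 12},
    {"dx": 0.028, "dy": -0.0017, "dz": 0.001, "rx": 0, "ry": -0.5, "rz": 17},
    {"dx": 0.035, "dy": -0.0005, "dz": 0.001, "rx": 0, "ry": -0.5, "rz": 22}
  ]
}}

```text
time: 12.68
position: [0.4339, -0.196, 0.0989]
tool_rot: [0.61, 0.792, -0.002, 0.019]
ft_force: [1.1, -6.1, 2.8]
grip_width: 0.0008
```

```bash
python3 - <<'E'
from h import *
o,_=ws(); print(Ro.from_quat(o['tool_rot']).as_matrix()[:,2])
E
```

```text
t 12.68 r 79.5 spoke 188.0 psi_err -3.3 z 98.9  push 6.17 radial -0.90 Fz 2.79 q6 -0.91
[ 0.02755941 -0.02530362 -0.99929986]
```

```bash
cat >> h.py <<'E'
def nextrows(step,r=.08,back=.0145,n=5,z=.098):
    o,sp=ws(back)
    for k in range(1,n+1):
        x,y,p=wheelpose(sp-k*step,r,back); d,rv=to(x,y,z,p,o)
E
python3 - <<'E'
from h import *
nextrows(5)
E
```

```text
t 12.68 r 79.5 spoke 188.0 psi_err -3.3 z 98.9  push 6.17 radial -0.90 Fz 2.79 q6 -0.91
d mm [ 7.  -1.9  0.7] r [1.2 1.8 1.7]
d mm [14.  -2.6  0.4] r [1.3 1.7 6.7]
d mm [21.1 -2.7  0.2] r [ 1.3  1.7 11.7]
d mm [28.2 -2.2 -0. ] r [ 1.4  1.6 16.7]
d mm [35.2 -1.1 -0.2] r [ 1.5  1.6 21.7]
```

>>> {"op": "step_arm", "data": {
  "targets": [
    {"dx": 0.007, "dy": -0.0015, "dz": 0.0005, "rx": 0.5, "ry": 0.6, "rz": 2},
    {"dx": 0.014, "dy": -0.0024, "dz": 0.0005, "rx": 1, "ry": 1.2, "rz": 7},
    {"dx": 0.021, "dy": -0.0027, "dz": 0.0002, "rx": 1.3, "ry": 1.7, "rz": 12},
    {"dx": 0.028, "dy": -0.0022, "dz": 0, "rx": 1.4, "ry": 1.6, "rz": 17},
    {"dx": 0.035, "dy": -0.001, "dz": 0, "rx": 1.5, "ry": 1.6, "rz": 22}
  ]
}}

```text
time: 13.3
position: [0.4248, -0.1645, 0.0987]
tool_rot: [0.75, 0.661, -0.0, 0.002]
ft_force: [-1.6, -4.9, 3.1]
grip_width: 0.0001
```

```bash
python3 - <<'E'
from h import *
nextrows(5)
E
```

```text
t 13.30 r 79.2 spoke 164.5 psi_err -1.9 z 98.7  push 5.06 radial -1.13 Fz 3.08 q6 -0.49
d mm [ 7.  -2.   0.7] r [0.2 0.2 3.1]
d mm [14.  -2.6  0.7] r [0.2 0.2 8.1]
d mm [21.1 -2.5  0.7] r [ 0.2  0.2 13.1]
d mm [28.2 -1.9  0.6] r [ 0.2  0.2 18.1]
d mm [35.2 -0.6  0.6] r [ 0.2  0.2 23.1]
```

>>> {"op": "step_arm", "data": {
  "targets": [
    {"dx": 0.007, "dy": -0.0018, "dz": 0.0005, "rx": 0.1, "ry": 0.2, "rz": 3},
    {"dx": 0.014, "dy": -0.0026, "dz": 0.0005, "rx": 0.2, "ry": 0.3, "rz": 8},
    {"dx": 0.021, "dy": -0.0025, "dz": 0.0005, "rx": 0.2, "ry": 0.3, "rz": 13},
    {"dx": 0.028, "dy": -0.002, "dz": 0.0005, "rx": 0.2, "ry": 0.3, "rz": 18},
    {"dx": 0.035, "dy": -0.0007, "dz": 0.0005, "rx": 0.2, "ry": 0.3, "rz": 23}
  ]
}}

```text
time: 13.92
position: [0.4285, -0.1311, 0.0988]
tool_rot: [0.867, 0.497, 0.0, 0.0]
ft_force: [-2.9, -6.3, 0.7]
grip_width: 0.0006
```

```bash
python3 - <<'E'
from h import *
nextrows(4)
E
```

```text
t 13.93 r 79.7 spoke 140.5 psi_err -1.0 z 98.8  push 6.92 radial 0.57 Fz 0.69 q6 -0.02
d mm [ 5.6 -1.3  0.8] r [ 0.1 -0.   3. ]
d mm [11.2 -1.8  0.8] r [ 0.1 -0.   7. ]
d mm [16.9 -1.9  0.8] r [ 0.1 -0.  11. ]
d mm [22.6 -1.6  0.8] r [ 0.1 -0.  15. ]
d mm [28.2 -1.   0.8] r [ 0.1 -0.  19. ]
```

>>> {"op": "step_arm", "data": {
  "targets": [
    {"dx": 0.0056, "dy": -0.0013, "dz": 0.0005, "rx": 0.1, "ry": 0, "rz": 3},
    {"dx": 0.0112, "dy": -0.0018, "dz": 0.0005, "rx": 0.1, "ry": 0, "rz": 7},
    {"dx": 0.017, "dy": -0.0019, "dz": 0.0005, "rx": 0.1, "ry": 0, "rz": 11},
    {"dx": 0.0226, "dy": -0.0016, "dz": 0.0005, "rx": 0.1, "ry": 0, "rz": 15},
    {"dx": 0.0282, "dy": -0.001, "dz": 0.0005, "rx": 0.1, "ry": 0, "rz": 19}
  ]
}}

```text
time: 14.55
position: [0.4411, -0.1072, 0.0988]
tool_rot: [0.938, 0.347, -0.001, 0.0]
ft_force: [-3.6, -5.7, 1.3]
grip_width: 0.0007
```

```bash
python3 - <<'E'
from h import *
nextrows(3)
E
```

```text
t 14.55 r 80.1 spoke 121.4 psi_err -0.9 z 98.8  push 6.48 radial 1.93 Fz 1.26 q6 0.38
d mm [ 4.2 -0.7  0.8] r [-0.   0.1  2.1]
d mm [ 8.4 -1.1  0.8] r [-0.   0.1  5.1]
d mm [12.7 -1.4  0.8] r [-0.   0.1  8.1]
d mm [16.9 -1.5  0.8] r [ 0.   0.1 11.1]
d mm [21.2 -1.3  0.8] r [ 0.   0.1 14.1]
```

>>> {"op": "step_arm", "data": {
  "targets": [
    {"dx": 0.0042, "dy": -0.0007, "dz": 0.0005, "rx": 0, "ry": 0, "rz": 2},
    {"dx": 0.0084, "dy": -0.0011, "dz": 0.0005, "rx": 0, "ry": 0, "rz": 5},
    {"dx": 0.0127, "dy": -0.0014, "dz": 0.0005, "rx": 0, "ry": 0, "rz": 8},
    {"dx": 0.017, "dy": -0.0015, "dz": 0.0005, "rx": 0, "ry": 0, "rz": 11},
    {"dx": 0.017, "dy": -0.0015, "dz": 0.0005, "rx": 0, "ry": 0, "rz": 11}
  ]
}}

```text
time: 15.18
position: [0.4521, -0.0955, 0.0988]
tool_rot: [0.967, 0.256, -0.002, 0.001]
ft_force: [-3.4, -2.7, 2.3]
grip_width: 0.0006
```

```bash
python3 - <<'E'
from h import *
o,sp=ws()
w=wheelpose(sp,back=.0195); to(w[0],w[1],.15,w[2],o)
w=wheelpose(sp+144,back=.022); to(w[0],w[1],.15,w[2],o)
E
```

```text
t 15.18 r 80.2 spoke 110.1 psi_err -0.6 z 98.8  push 4.28 radial 0.65 Fz 2.32 q6 0.61
d mm [ -5.2   0.3 -51.2] r [ 0.   0.2 -0.6]
d mm [-13.4 158.  -51.1] r [-3.000e-01  1.000e-01 -1.446e+02]
```

>>> {"op": "step_arm", "data": {
  "targets": [
    {"dx": -0.006, "dy": 0, "dz": 0, "rx": 0, "ry": 0, "rz": 0},
    {"dx": -0.007, "dy": 0, "dz": -0.02, "rx": 0, "ry": 0, "rz": 0},
    {"dx": -0.007, "dy": 0, "dz": -0.055, "rx": 0, "ry": 0, "rz": 0},
    {"dx": -0.007, "dy": 0.01, "dz": -0.055, "rx": 0, "ry": 0, "rz": -10},
    {"dx": -0.008, "dy": 0.025, "dz": -0.055, "rx": 0, "ry": 0, "rz": -20}
  ]
}}

```text
time: 15.8
position: [0.4576, -0.121, 0.1546]
tool_rot: [0.906, 0.423, -0.001, 0.001]
ft_force: [-0.0, 0.3, -0.8]
grip_width: 0.0003
```

```bash
python3 - <<'E'
from h import *
o,sp=ws()
w=wheelpose(254.1,back=.022); to(w[0],w[1],.15,w[2],o)
t=save('top','top9.png'); crop(t,'t9.png',255,160,165,120,4.8); c=save('side','s9.png'); crop(c,'s9c.png',240,140,140,160,4.5)
E
```

```text
t 15.80 r 58.0 spoke 118.3 psi_err 11.6 z 154.6  push -0.14 radial -0.22 Fz -0.77 q6 0.21
d mm [-51.3 122.9   4.8] r [-2.000e-01  1.000e-01 -1.242e+02]
```

View pics/s9c.png

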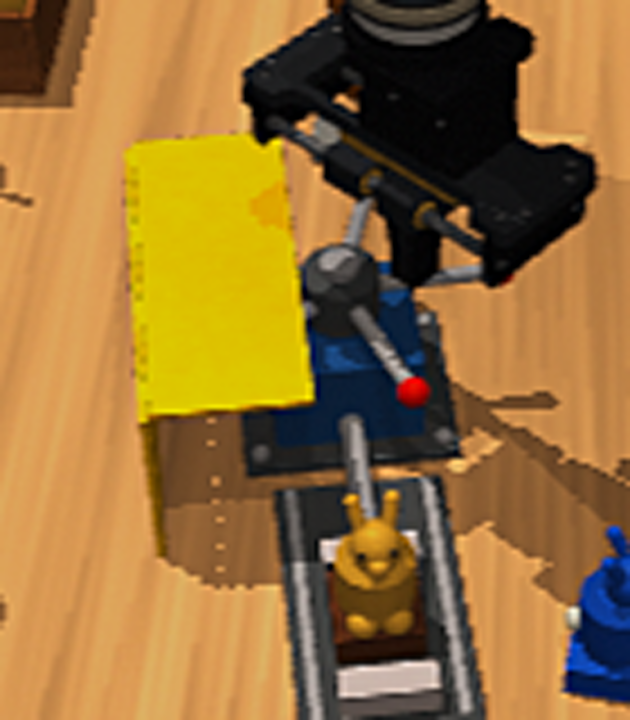

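>>> {"op": "step_arm", "data": {
  "targets": [
    {"dx": -0.01, "dy": 0.015, "dz": 0, "rx": 0, "ry": 0, "rz": -10.5},
    {"dx": -0.02, "dy": 0.035, "dz": 0, "rx": 0, "ry": 0, "rz": -21},
    {"dx": -0.03, "dy": 0.055, "dz": 0, "rx": 0, "ry": 0, "rz": -31.5},
    {"dx": -0.04, "dy": 0.075, "dz": 0, "rx": 0, "ry": 0, "rz": -42},
    {"dx": -0.05, "dy": 0.095, "dz": 0, "rx": 0, "ry": 0, "rz": -52.5}
  ]
}}

```text
time: 16.52
position: [0.4982, -0.2218, 0.1544]
tool_rot: [0.628, 0.778, -0.001, 0.0]
ft_force: [-0.3, 0.0, 0.5]
grip_width: 0.0004
```

```bash
python3 - <<'E'
from h import *
o,sp=ws()
w=wheelpose(254.1,back=.022); to(w[0],w[1],.15,w[2],o)
E
```

```text
t 16.52 r 63.0 spoke 240.9 psi_err -58.8 z 154.4  push -0.30 radial -0.08 Fz 0.54 q6 -0.83
d mm [-21.4  16.5   4.4] r [ -0.2   0.  -72. ]
```

>>> {"op": "step_arm", "data": {
  "targets": [
    {"dx": -0.007, "dy": 0.006, "dz": 0, "rx": 0, "ry": 0, "rz": -10.5},
    {"dx": -0.014, "dy": 0.011, "dz": 0, "rx": 0, "ry": 0, "rz": -21},
    {"dx": -0.021, "dy": 0.0165, "dz": 0, "rx": 0, "ry": 0, "rz": -31.5},
    {"dx": -0.021, "dy": 0.0165, "dz": 0, "rx": 0, "ry": 0, "rz": -42},
    {"dx": -0.021, "dy": 0.0165, "dz": 0, "rx": 0, "ry": 0, "rz": -52.5}
  ]
}}

```text
time: 17.15
position: [0.5181, -0.2381, 0.154]
tool_rot: [0.218, 0.976, -0.001, -0.001]
ft_force: [0.2, 0.8, 0.5]
grip_width: 0.0006
```

```bash
python3 - <<'E'
from h import *
o,sp=ws()
w=wheelpose(254.1,back=.0215); to(w[0],w[1],.098,w[2],o)
t=save('top','top10.png'); crop(t,'t10.png',255,160,165,120,4.8)
E
```

```text
t 17.15 r 80.3 spoke 258.9 psi_err -24.2 z 154.0  push 0.20 radial 0.76 Fz 0.48 q6 -1.76
d mm [-0.8 -0.9 56. ] r [ -0.1  -0.1 -19.4]
```

View pics/t10.png

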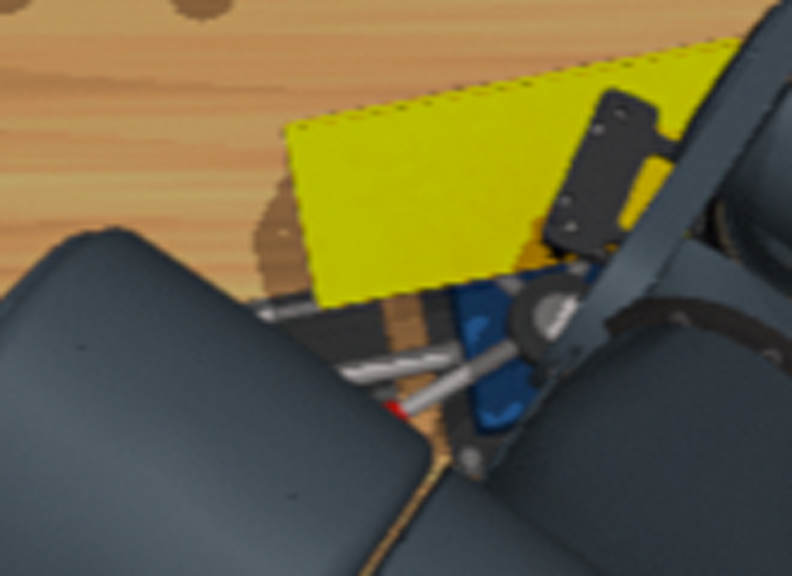

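>>> {"op": "step_arm", "data": {
  "targets": [
    {"dx": -0.001, "dy": -0.001, "dz": 0, "rx": 0, "ry": 0, "rz": -10},
    {"dx": -0.002, "dy": -0.001, "dz": 0.008, "rx": 0, "ry": 0, "rz": -19},
    {"dx": -0.002, "dy": -0.001, "dz": 0.03, "rx": 0, "ry": 0, "rz": -19.4},
    {"dx": -0.002, "dy": -0.001, "dz": 0.05, "rx": 0, "ry": 0, "rz": -19.4},
    {"dx": -0.002, "dy": -0.001, "dz": 0.056, "rx": 0, "ry": 0, "rz": -19.4}
  ]
}}

```text
time: 17.82
position: [0.5182, -0.2388, 0.0967]
tool_rot: [0.05, 0.999, 0.0, -0.002]
ft_force: [0.0, -0.7, 0.3]
grip_width: 0.0002
```

```bash
python3 - <<'E'
from h import *
nextrows(4)
E
```

```text
t 17.82 r 81.1 spoke 259.0 psi_err -4.8 z 96.7  push 0.06 radial -0.73 Fz 0.33 q6 -2.09
d mm [ 5.6 -0.2 -1.3] r [ 0.  -0.3 -0.8]
d mm [11.2 -1.1 -1.2] r [ 0.  -0.3  3.2]
d mm [16.9 -1.6 -1.2] r [ 0.  -0.3  7.2]
d mm [22.6 -1.7 -1.2] r [ 0.  -0.3 11.2]
d mm [28.2 -1.4 -1.2] r [-0.  -0.3 15.2]
```

>>> {"op": "step_arm", "data": {
  "targets": [
    {"dx": 0.003, "dy": -0.0002, "dz": -0.001, "rx": 0, "ry": 0, "rz": 0},
    {"dx": 0.006, "dy": -0.0005, "dz": -0.001, "rx": 0, "ry": 0, "rz": 0},
    {"dx": 0.01, "dy": -0.001, "dz": -0.001, "rx": 0, "ry": 0, "rz": 2},
    {"dx": 0.015, "dy": -0.0014, "dz": -0.001, "rx": 0, "ry": 0, "rz": 5},
    {"dx": 0.02, "dy": -0.0016, "dz": -0.001, "rx": 0, "ry": 0, "rz": 9}
  ]
}}

```text
time: 18.45
position: [0.5007, -0.2391, 0.0986]
tool_rot: [0.131, 0.991, -0.0, 0.001]
ft_force: [6.4, 0.5, -5.7]
grip_width: 0.0003
```

```bash
python3 - <<'E'
from h import *
nextrows(4)
E
```

```text
t 18.45 r 80.4 spoke 246.6 psi_err -1.7 z 98.6  push 6.16 radial 1.94 Fz -5.70 q6 -1.96
d mm [ 5.6 -0.6  0.6] r [-0.   0.1  2.3]
d mm [11.2 -1.2  0.5] r [-0.   0.1  6.3]
d mm [16.9 -1.4  0.5] r [-0.   0.1 10.3]
d mm [22.6 -1.2  0.5] r [-0.   0.1 14.3]
d mm [28.2 -0.6  0.5] r [-0.   0.1 18.3]
```

>>> {"op": "step_arm", "data": {
  "targets": [
    {"dx": 0.0056, "dy": -0.0006, "dz": 0.0005, "rx": 0, "ry": 0, "rz": 2.5},
    {"dx": 0.0112, "dy": -0.0012, "dz": 0.0005, "rx": 0, "ry": 0, "rz": 6.5},
    {"dx": 0.017, "dy": -0.0014, "dz": 0.0005, "rx": 0, "ry": 0, "rz": 10.5},
    {"dx": 0.0226, "dy": -0.0012, "dz": 0.0005, "rx": 0, "ry": 0, "rz": 14.5},
    {"dx": 0.0282, "dy": -0.0006, "dz": 0.0005, "rx": 0, "ry": 0, "rz": 18.5}
  ]
}}

```text
time: 19.08
position: [0.4764, -0.2342, 0.0991]
tool_rot: [0.29, 0.957, -0.001, 0.005]
ft_force: [6.7, -1.1, -5.2]
grip_width: 0.0006
```

```bash
python3 - <<'E'
from h import *
nextrows(3); c=save('side','s11.png'); crop(c,'s11c.png',290,230,70,80,7.5)
E
```

```text
t 19.07 r 80.5 spoke 229.2 psi_err -3.1 z 99.1  push 6.35 radial 2.44 Fz -5.18 q6 -1.65
d mm [ 4.2 -0.3  1.1] r [ 0.   0.6 -0.1]
d mm [ 8.4 -1.   1. ] r [0.  0.6 2.9]
d mm [12.6 -1.4  1. ] r [0.1 0.6 5.9]
d mm [16.9 -1.6  0.9] r [0.1 0.6 8.9]
d mm [21.2 -1.6  0.9] r [ 0.1  0.6 11.9]
```

View pics/s11c.png

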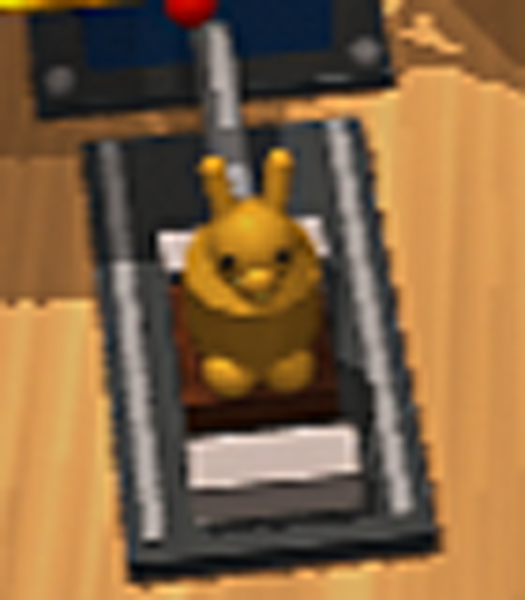

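```bash
python3 - <<'E'
from h import *
c=ld('s11.png'); T=lambda a,b:(290+a/7.5-.4,230+b/7.5-.4)
for n,a,b,z in [('plL',187,408,.034),('plR',342,398,.034),('fL',188,450,.032),('fR',357,430,.032),('fbackL',195,490,.032),('fbackR',360,475,.032),('jawBackL',158,238,.032),('jawBackR',325,218,.032),('jawfrontL',165,272,.032),('jawfrontR',328,250,.032),('plbackL',170,290,.034)]:
    print(n,np.round(w2c(plane(c,*T(a,b),z))*1000,1))
E
```

```text
plL [ 26.4 220.1]
plR [-23.5 222.2]
fL [ 27.6 235.2]
fR [-26.8 233.9]
fbackL [ 27.  250.9]
fbackR [-25.4 251.5]
jawBackL [ 28.8 146.8]
jawBackR [-27.8 145.1]
jawfrontL [ 27.9 161.7]
jawfrontR [-27. 159.]
plbackL [ 27.1 171.1]
```

>>> {"op": "step_arm", "data": {
  "targets": [
    {"dx": 0.0056, "dy": -0.0006, "dz": 0.001, "rx": 0, "ry": 0.6, "rz": 2},
    {"dx": 0.0112, "dy": -0.0013, "dz": 0.001, "rx": 0, "ry": 0.6, "rz": 5},
    {"dx": 0.017, "dy": -0.0016, "dz": 0.001, "rx": 0, "ry": 0.6, "rz": 9},
    {"dx": 0.0226, "dy": -0.0016, "dz": 0.001, "rx": 0, "ry": 0.6, "rz": 13},
    {"dx": 0.0282, "dy": -0.001, "dz": 0.001, "rx": 0, "ry": 0.6, "rz": 17}
  ]
}}

```text
time: 19.75
position: [0.4552, -0.2219, 0.0994]
tool_rot: [0.431, 0.902, -0.0, 0.006]
ft_force: [5.2, -2.2, -0.7]
grip_width: 0.0011
```

```bash
python3 - <<'E'
from h import *
nextrows(3)
E
```

```text
t 19.75 r 80.1 spoke 211.9 psi_err -3.1 z 99.4  push 5.06 radial 2.40 Fz -0.66 q6 -1.36
d mm [ 4.2 -0.8  1.4] r [ 0.2  0.6 -0.1]
d mm [ 8.4 -1.4  1.3] r [0.3 0.6 2.9]
d mm [12.6 -1.8  1.3] r [0.3 0.6 5.9]
d mm [16.9 -2.1  1.3] r [0.3 0.6 8.9]
d mm [21.1 -2.   1.2] r [ 0.3  0.6 11.9]
```

>>> {"op": "step_arm", "data": {
  "targets": [
    {"dx": 0.0042, "dy": -0.0008, "dz": 0.001, "rx": 0.2, "ry": 0.6, "rz": 1},
    {"dx": 0.0084, "dy": -0.0014, "dz": 0.001, "rx": 0.2, "ry": 0.6, "rz": 3},
    {"dx": 0.0126, "dy": -0.0018, "dz": 0.001, "rx": 0.2, "ry": 0.6, "rz": 6},
    {"dx": 0.017, "dy": -0.002, "dz": 0.001, "rx": 0.2, "ry": 0.6, "rz": 9},
    {"dx": 0.021, "dy": -0.002, "dz": 0.001, "rx": 0.2, "ry": 0.6, "rz": 12}
  ]
}}

```text
time: 20.38
position: [0.4429, -0.2095, 0.0994]
tool_rot: [0.523, 0.852, 0.0, 0.004]
ft_force: [4.1, -4.4, -1.0]
grip_width: 0.0004
```

```bash
python3 - <<'E'
from h import *
nextrows(2);  c=save('side','s12.png'); crop(c,'s12c.png',290,230,70,80,7.5)
E
```

```text
t 20.38 r 79.7 spoke 199.5 psi_err -2.8 z 99.4  push 5.89 radial 1.36 Fz -1.02 q6 -1.14
d mm [ 2.8 -0.9  1.4] r [ 0.3  0.4 -0.8]
d mm [ 5.6 -1.4  1.4] r [0.3 0.4 1.2]
d mm [ 8.4 -1.8  1.4] r [0.3 0.4 3.2]
d mm [11.2 -2.1  1.3] r [0.3 0.4 5.2]
d mm [14.  -2.3  1.3] r [0.3 0.4 7.2]
```

View pics/s12c.png

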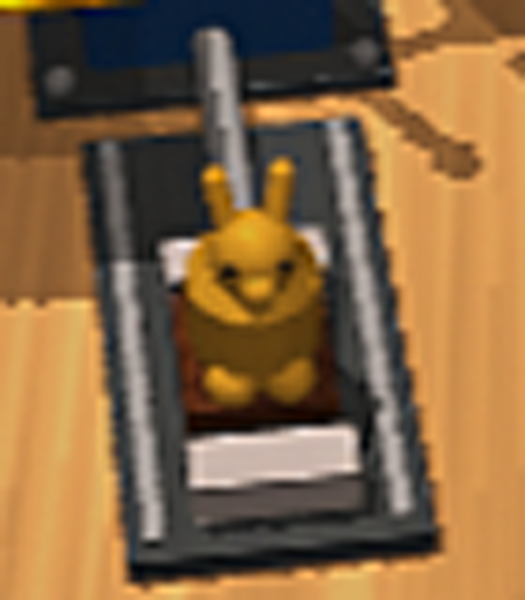

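>>> {"op": "step_arm", "data": {
  "targets": [
    {"dx": 0.003, "dy": -0.0009, "dz": 0.001, "rx": 0.2, "ry": 0.4, "rz": 0},
    {"dx": 0.006, "dy": -0.0014, "dz": 0.001, "rx": 0.2, "ry": 0.4, "rz": 1.5},
    {"dx": 0.009, "dy": -0.0018, "dz": 0.001, "rx": 0.2, "ry": 0.4, "rz": 3.5},
    {"dx": 0.012, "dy": -0.0021, "dz": 0.001, "rx": 0.2, "ry": 0.4, "rz": 5.5},
    {"dx": 0.015, "dy": -0.0023, "dz": 0.001, "rx": 0.2, "ry": 0.4, "rz": 7.5}
  ]
}}

```text
time: 21.05
position: [0.4359, -0.1992, 0.0995]
tool_rot: [0.579, 0.815, 0.0, 0.003]
ft_force: [3.2, -5.4, 0.2]
grip_width: 0.0006
```

```bash
python3 - <<'E'
from h import *
nextrows(1.5)
E
```

```text
t 21.05 r 79.4 spoke 190.7 psi_err -1.5 z 99.5  push 6.21 radial 1.08 Fz 0.18 q6 -1.00
d mm [ 2.1 -1.   1.4] r [0.2 0.3 0. ]
d mm [ 4.2 -1.3  1.4] r [0.2 0.3 1.5]
d mm [ 6.3 -1.6  1.4] r [0.2 0.3 3. ]
d mm [ 8.4 -1.9  1.4] r [0.2 0.3 4.5]
d mm [10.5 -2.   1.4] r [0.3 0.3 6. ]
```

>>> {"op": "step_arm", "data": {
  "targets": [
    {"dx": 0.002, "dy": -0.0009, "dz": 0.001, "rx": 0.2, "ry": 0.3, "rz": 0},
    {"dx": 0.004, "dy": -0.0013, "dz": 0.001, "rx": 0.2, "ry": 0.3, "rz": 1.2},
    {"dx": 0.006, "dy": -0.0016, "dz": 0.001, "rx": 0.2, "ry": 0.3, "rz": 2.6},
    {"dx": 0.008, "dy": -0.0018, "dz": 0.001, "rx": 0.2, "ry": 0.3, "rz": 4},
    {"dx": 0.009, "dy": -0.002, "dz": 0.001, "rx": 0.2, "ry": 0.3, "rz": 5}
  ]
}}

```text
time: 21.68
position: [0.4324, -0.1931, 0.0992]
tool_rot: [0.614, 0.789, -0.0, 0.003]
ft_force: [2.5, -5.2, 2.4]
grip_width: 0.0002
```

```bash
python3 - <<'E'
from h import *
nextrows(1.3)
E
```

```text
t 21.68 r 79.6 spoke 185.7 psi_err -1.6 z 99.2  push 5.67 radial 1.00 Fz 2.38 q6 -0.91
d mm [ 1.8 -0.8  1.2] r [ 0.2  0.3 -0.3]
d mm [ 3.6 -1.1  1.2] r [0.2 0.3 1. ]
d mm [ 5.4 -1.4  1.2] r [0.2 0.3 2.3]
d mm [ 7.3 -1.6  1.2] r [0.2 0.2 3.6]
d mm [ 9.1 -1.8  1.2] r [0.2 0.2 4.9]
```

>>> {"op": "step_arm", "data": {
  "targets": [
    {"dx": 0.002, "dy": -0.0008, "dz": 0.001, "rx": 0.2, "ry": 0.3, "rz": 0},
    {"dx": 0.004, "dy": -0.0012, "dz": 0.001, "rx": 0.2, "ry": 0.3, "rz": 1.2},
    {"dx": 0.006, "dy": -0.0015, "dz": 0.001, "rx": 0.2, "ry": 0.3, "rz": 2.6},
    {"dx": 0.008, "dy": -0.0017, "dz": 0.001, "rx": 0.2, "ry": 0.3, "rz": 4},
    {"dx": 0.009, "dy": -0.0018, "dz": 0.001, "rx": 0.2, "ry": 0.3, "rz": 5}
  ]
}}

```text
time: 22.3
position: [0.4296, -0.1866, 0.099]
tool_rot: [0.648, 0.762, -0.0, 0.002]
ft_force: [2.3, -5.6, 1.9]
grip_width: 0.0005
```

```bash
python3 - <<'E'
from h import *
nextrows(1.3); c=save('side','s13.png'); crop(c,'s13c.png',290,230,70,80,7.5)
E
```

```text
t 22.30 r 79.5 spoke 180.6 psi_err -1.5 z 99.0  push 5.92 radial 1.20 Fz 1.93 q6 -0.81
d mm [ 1.8 -0.9  1. ] r [ 0.1  0.2 -0.2]
d mm [ 3.6 -1.2  1. ] r [0.1 0.2 1.1]
d mm [ 5.4 -1.4  1. ] r [0.1 0.2 2.4]
d mm [ 7.3 -1.7  1. ] r [0.1 0.2 3.7]
d mm [ 9.1 -1.9  1. ] r [0.1 0.2 5. ]
```

View pics/s13c.png

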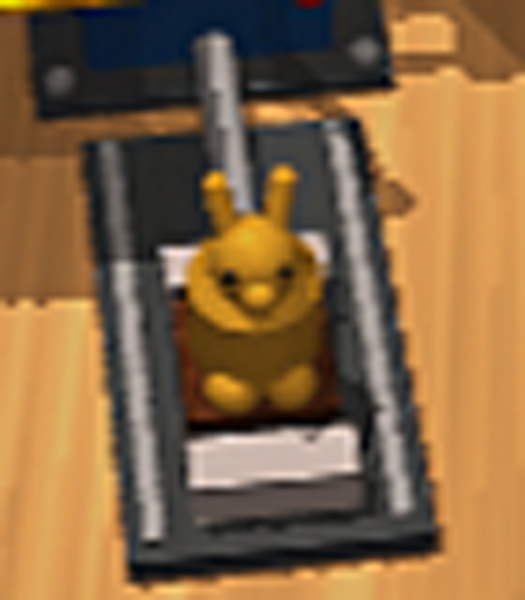

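>>> {"op": "step_arm", "data": {
  "targets": [
    {"dx": 0.002, "dy": -0.0008, "dz": 0.001, "rx": 0.1, "ry": 0.2, "rz": 0},
    {"dx": 0.004, "dy": -0.0012, "dz": 0.001, "rx": 0.1, "ry": 0.2, "rz": 1.2},
    {"dx": 0.006, "dy": -0.0015, "dz": 0.001, "rx": 0.1, "ry": 0.2, "rz": 2.6},
    {"dx": 0.0075, "dy": -0.0017, "dz": 0.001, "rx": 0.1, "ry": 0.2, "rz": 3.6},
    {"dx": 0.009, "dy": -0.0018, "dz": 0.001, "rx": 0.1, "ry": 0.2, "rz": 4.8}
  ]
}}

```text
time: 22.98
position: [0.4273, -0.1795, 0.0988]
tool_rot: [0.679, 0.734, -0.0, 0.002]
ft_force: [1.1, -5.5, 3.1]
grip_width: 0.0004
```

```bash
python3 - <<'E'
from h import *
nextrows(1.3)
E
```

```text
t 22.98 r 79.4 spoke 175.4 psi_err -1.0 z 98.8  push 5.55 radial 0.57 Fz 3.14 q6 -0.72
d mm [ 1.8 -0.9  0.8] r [0.1 0.2 0.3]
d mm [ 3.6 -1.2  0.8] r [0.1 0.2 1.6]
d mm [ 5.5 -1.5  0.8] r [0.1 0.2 2.9]
d mm [ 7.3 -1.7  0.8] r [0.1 0.2 4.2]
d mm [ 9.1 -1.9  0.8] r [0.1 0.2 5.5]
```

>>> {"op": "step_arm", "data": {
  "targets": [
    {"dx": 0.002, "dy": -0.0008, "dz": 0.0008, "rx": 0.1, "ry": 0.2, "rz": 0.3},
    {"dx": 0.004, "dy": -0.0012, "dz": 0.0008, "rx": 0.1, "ry": 0.2, "rz": 1.5},
    {"dx": 0.006, "dy": -0.0015, "dz": 0.0008, "rx": 0.1, "ry": 0.2, "rz": 2.9},
    {"dx": 0.0075, "dy": -0.0017, "dz": 0.0008, "rx": 0.1, "ry": 0.2, "rz": 4},
    {"dx": 0.009, "dy": -0.0019, "dz": 0.0008, "rx": 0.1, "ry": 0.2, "rz": 5.2}
  ]
}}

```text
time: 23.6
position: [0.4255, -0.1723, 0.0988]
tool_rot: [0.712, 0.703, 0.0, 0.002]
ft_force: [1.0, -6.0, 3.6]
grip_width: 0.0003
```

```bash
python3 - <<'E'
from h import *
nextrows(1.3)
E
```

```text
t 23.60 r 79.5 spoke 170.1 psi_err -0.9 z 98.8  push 6.04 radial 1.01 Fz 3.61 q6 -0.62
d mm [ 1.8 -0.8  0.8] r [0.2 0.1 0.4]
d mm [ 3.6 -1.1  0.8] r [0.2 0.1 1.7]
d mm [ 5.5 -1.4  0.8] r [0.2 0.1 3. ]
d mm [ 7.3 -1.6  0.8] r [0.2 0.1 4.3]
d mm [ 9.1 -1.8  0.8] r [0.2 0.1 5.6]
```

>>> {"op": "step_arm", "data": {
  "targets": [
    {"dx": 0.002, "dy": -0.0008, "dz": 0.0008, "rx": 0.1, "ry": 0.1, "rz": 0.4},
    {"dx": 0.0035, "dy": -0.0011, "dz": 0.0008, "rx": 0.1, "ry": 0.1, "rz": 1.5},
    {"dx": 0.005, "dy": -0.0014, "dz": 0.0008, "rx": 0.1, "ry": 0.1, "rz": 2.6},
    {"dx": 0.0065, "dy": -0.0016, "dz": 0.0008, "rx": 0.1, "ry": 0.1, "rz": 3.7},
    {"dx": 0.008, "dy": -0.0017, "dz": 0.0008, "rx": 0.1, "ry": 0.1, "rz": 4.8}
  ]
}}

```text
time: 24.22
position: [0.4245, -0.1657, 0.0988]
tool_rot: [0.74, 0.672, -0.0, 0.002]
ft_force: [0.3, -5.8, 4.8]
grip_width: 0.0007
```

```bash
python3 - <<'E'
from h import *
nextrows(1.2);c=save('side','s14.png'); crop(c,'s14c.png',290,230,70,80,7.5)
E
```

```text
t 24.23 r 79.6 spoke 165.4 psi_err -1.0 z 98.8  push 5.77 radial 0.79 Fz 4.83 q6 -0.52
d mm [ 1.7 -0.7  0.8] r [0.2 0.2 0.2]
d mm [ 3.3 -1.   0.7] r [0.2 0.2 1.4]
d mm [ 5.  -1.2  0.7] r [0.2 0.2 2.6]
d mm [ 6.7 -1.4  0.7] r [0.2 0.2 3.8]
d mm [ 8.4 -1.6  0.7] r [0.2 0.2 5. ]
```

View pics/s14c.png

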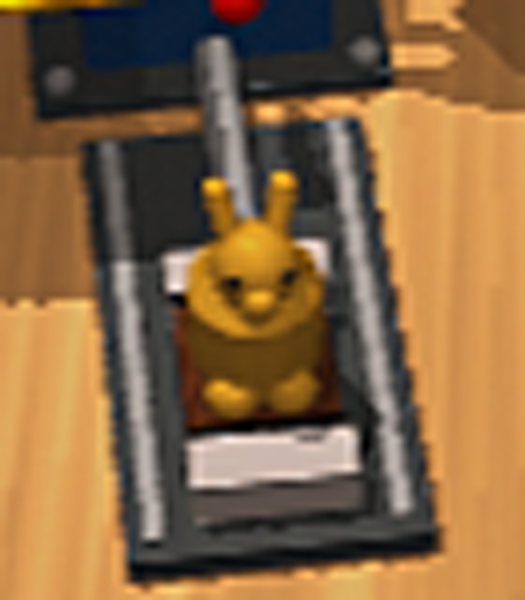

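>>> {"op": "step_arm", "data": {
  "targets": [
    {"dx": 0.002, "dy": -0.0008, "dz": 0, "rx": 0.1, "ry": 0.1, "rz": 0.4},
    {"dx": 0.0035, "dy": -0.0011, "dz": 0, "rx": 0.1, "ry": 0.1, "rz": 1.5},
    {"dx": 0.005, "dy": -0.0013, "dz": 0, "rx": 0.1, "ry": 0.1, "rz": 2.6},
    {"dx": 0.0065, "dy": -0.0015, "dz": 0, "rx": 0.1, "ry": 0.1, "rz": 3.7},
    {"dx": 0.008, "dy": -0.0016, "dz": 0, "rx": 0.1, "ry": 0.1, "rz": 4.8}
  ]
}}

```text
time: 24.9
position: [0.424, -0.1589, 0.0991]
tool_rot: [0.768, 0.641, -0.001, 0.002]
ft_force: [-1.2, -8.5, 0.5]
grip_width: 0.0003
```

```bash
python3 - <<'E'
from h import *
nextrows(1.2)
E
```

```text
t 24.90 r 79.7 spoke 160.6 psi_err -1.0 z 99.1  push 8.57 radial 0.22 Fz 0.48 q6 -0.42
d mm [ 1.7 -0.6  1.1] r [0.1 0.2 0.2]
d mm [ 3.4 -0.9  1.1] r [0.1 0.2 1.4]
d mm [ 5.  -1.1  1.1] r [0.1 0.2 2.6]
d mm [ 6.7 -1.3  1.1] r [0.1 0.2 3.8]
d mm [ 8.4 -1.5  1.1] r [0.2 0.2 5. ]
```

>>> {"op": "step_arm", "data": {
  "targets": [
    {"dx": 0.0015, "dy": -0.0007, "dz": 0.0003, "rx": 0.1, "ry": 0.1, "rz": 0.2},
    {"dx": 0.002, "dy": -0.0008, "dz": 0.0003, "rx": 0.1, "ry": 0.1, "rz": 0.6},
    {"dx": 0.0025, "dy": -0.0009, "dz": 0.0003, "rx": 0.1, "ry": 0.1, "rz": 1},
    {"dx": 0.003, "dy": -0.001, "dz": 0.0003, "rx": 0.1, "ry": 0.1, "rz": 1.3},
    {"dx": 0.003, "dy": -0.001, "dz": 0.0003, "rx": 0.1, "ry": 0.1, "rz": 1.3}
  ]
}}

```text
time: 25.52
position: [0.4239, -0.1576, 0.0991]
tool_rot: [0.774, 0.633, -0.001, 0.002]
ft_force: [-0.1, -7.7, -0.6]
grip_width: 0.0002
```

```bash
python3 - <<'E'
from h import *
nextrows(.5)
E
```

```text
t 25.52 r 79.8 spoke 159.6 psi_err -1.3 z 99.1  push 7.56 radial 1.24 Fz -0.57 q6 -0.40
d mm [ 0.7 -0.3  1.1] r [ 0.1  0.3 -0.8]
d mm [ 1.4 -0.5  1.1] r [ 0.1  0.3 -0.3]
d mm [ 2.1 -0.6  1.1] r [0.1 0.3 0.2]
d mm [ 2.8 -0.7  1.1] r [0.1 0.3 0.7]
d mm [ 3.5 -0.8  1.1] r [0.1 0.3 1.2]
```

>>> {"op": "step_arm", "data": {
  "targets": [
    {"dx": 0.001, "dy": -0.0004, "dz": 0.0003, "rx": 0.1, "ry": 0.1, "rz": 0},
    {"dx": 0.0017, "dy": -0.0006, "dz": 0.0003, "rx": 0.1, "ry": 0.1, "rz": 0},
    {"dx": 0.0024, "dy": -0.0007, "dz": 0.0003, "rx": 0.1, "ry": 0.2, "rz": 0.4},
    {"dx": 0.003, "dy": -0.0008, "dz": 0.0003, "rx": 0.1, "ry": 0.2, "rz": 0.8},
    {"dx": 0.0036, "dy": -0.0009, "dz": 0.0003, "rx": 0.1, "ry": 0.2, "rz": 1.2}
  ]
}}

```text
time: 26.15
position: [0.4239, -0.1559, 0.0991]
tool_rot: [0.78, 0.625, -0.001, 0.002]
ft_force: [-1.5, -9.2, -0.7]
grip_width: 0.0007
```

```bash
python3 - <<'E'
from h import *
nextrows(.5)
E
```

```text
t 26.15 r 79.8 spoke 158.5 psi_err -1.2 z 99.1  push 9.33 radial 0.34 Fz -0.73 q6 -0.37
d mm [ 0.7 -0.3  1.1] r [ 0.1  0.3 -0.7]
d mm [ 1.4 -0.5  1.1] r [ 0.1  0.3 -0.2]
d mm [ 2.1 -0.6  1.1] r [0.1 0.3 0.3]
d mm [ 2.8 -0.7  1.1] r [0.1 0.3 0.8]
d mm [ 3.5 -0.8  1.1] r [0.1 0.3 1.3]
```

>>> {"op": "step_arm", "data": {
  "targets": [
    {"dx": 0.001, "dy": -0.0004, "dz": 0.0003, "rx": 0.1, "ry": 0.1, "rz": 0},
    {"dx": 0.0017, "dy": -0.0006, "dz": 0.0003, "rx": 0.1, "ry": 0.1, "rz": 0},
    {"dx": 0.0024, "dy": -0.0007, "dz": 0.0003, "rx": 0.1, "ry": 0.2, "rz": 0.4},
    {"dx": 0.003, "dy": -0.0008, "dz": 0.0003, "rx": 0.1, "ry": 0.2, "rz": 0.8},
    {"dx": 0.0036, "dy": -0.0009, "dz": 0.0003, "rx": 0.1, "ry": 0.2, "rz": 1.2}
  ]
}}

```text
time: 26.78
position: [0.4239, -0.1544, 0.0991]
tool_rot: [0.786, 0.618, -0.001, 0.002]
ft_force: [-1.7, -11.5, -1.0]
grip_width: 0.0006
```

```bash
python3 - <<'E'
from h import *
nextrows(.5)
E
```

```text
t 26.77 r 79.8 spoke 157.4 psi_err -1.2 z 99.1  push 11.61 radial 0.80 Fz -1.04 q6 -0.35
d mm [ 0.7 -0.3  1.1] r [ 0.1  0.3 -0.7]
d mm [ 1.4 -0.4  1.1] r [ 0.1  0.3 -0.2]
d mm [ 2.1 -0.6  1.1] r [0.1 0.3 0.3]
d mm [ 2.8 -0.7  1.1] r [0.1 0.3 0.8]
d mm [ 3.5 -0.8  1.1] r [0.1 0.3 1.3]
```

>>> {"op": "step_arm", "data": {
  "targets": [
    {"dx": -0.004, "dy": 0, "dz": 0, "rx": 0, "ry": 0, "rz": 0},
    {"dx": -0.012, "dy": 0, "dz": 0, "rx": 0, "ry": 0, "rz": 0},
    {"dx": -0.015, "dy": 0, "dz": -0.015, "rx": 0, "ry": 0, "rz": 0},
    {"dx": -0.02, "dy": 0, "dz": -0.06, "rx": 0, "ry": 0, "rz": 0},
    {"dx": -0.03, "dy": 0, "dz": -0.11, "rx": 0, "ry": 0, "rz": 0}
  ]
}}

```text
time: 27.4
position: [0.415, -0.1819, 0.2095]
tool_rot: [0.786, 0.618, -0.002, -0.001]
ft_force: [1.0, -0.4, -0.8]
grip_width: 0.0005
```

>>> {"op": "step_arm", "data": {
  "targets": [
    {"dx": -0.04, "dy": -0.01, "dz": -0.03, "rx": 0, "ry": 0, "rz": 0},
    {"dx": -0.09, "dy": -0.02, "dz": -0.05, "rx": 0, "ry": 0, "rz": 0},
    {"dx": -0.14, "dy": -0.03, "dz": -0.06, "rx": 0, "ry": 0, "rz": 0},
    {"dx": -0.18, "dy": -0.03, "dz": -0.06, "rx": 0, "ry": 0, "rz": 0},
    {"dx": -0.2, "dy": -0.03, "dz": -0.06, "rx": 0, "ry": 0, "rz": 0}
  ]
}}

```text
time: 28.02
position: [0.3377, -0.37, 0.2697]
tool_rot: [0.787, 0.617, -0.002, -0.002]
ft_force: [-0.3, 0.2, 1.2]
grip_width: 0.0006
```

```bash
python3 - <<'E'
from h import *
st();c=save('side','s15.png'); crop(c,'s15c.png',240,140,140,160,4.5)
t=save('top','top15.png'); crop(t,'t15.png',255,160,165,120,4.8)
hsv=cv2.cvtColor(t['img'],cv2.COLOR_BGR2HSV)
rd=cv2.inRange(hsv,(0,180,80),(6,255,255))|cv2.inRange(hsv,(174,180,80),(180,255,255)); rd[:215]=0; rd[280:]=0; rd[:,:320]=0; rd[:,425:]=0
n,l,s,ce=cv2.connectedComponentsWithStats(rd)
for i in range(1,n):
    if s[i,4]>8: p=w2c(plane(t,*ce[i],.092)); print(np.round(p*1000,1),np.degrees(np.arctan2(p[1],p[0]))%360)
E
```

```text
t 28.025 p [ 337.7 -370.   269.7] psi 76.2 F [-0.32  0.17  1.2 ] w 0.0006 q [-1.05  0.33  1.7  -0.    1.12 -0.81]
[ 7.9 95.5] 85.29259045481332
[-62.  -72.7] 229.51329951226546
[-88.2  36.3] 157.60881243960654
```

View pics/s15c.png

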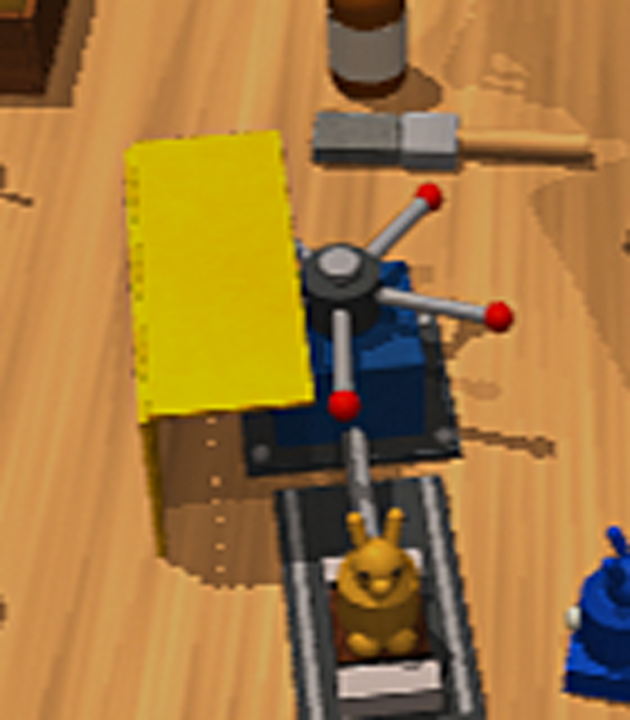

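View pics/t15.png

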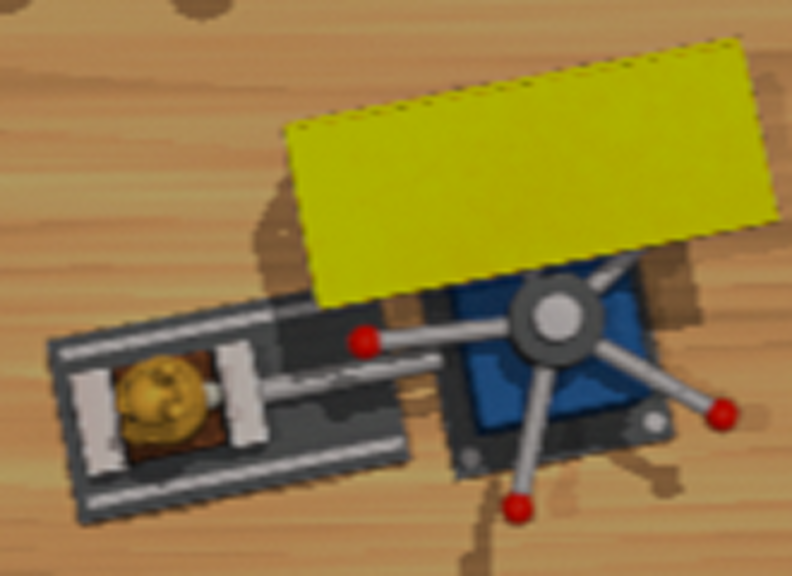

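```bash
python3 - <<'E'
from h import *
robot.hand_in()
E
```

```text
the job is handed in; nothing more can be done
```

The gold hare is standing square in the clamp, gripped between jaw and fence, and the job was handed in at about 28 s.

- **Placing:** I took the hare by its body from the tray, turned it to line up with the jaw and fence, stood it on the bed and let go.
- **Turning the wheel:** I turned the star wheel clockwise about 239° (4.17 rad) with the closed fingers, using two spokes one after the other. Free turning took about 5.8 N. At the end the push read 8.6, 7.6, 9.3 and then 11.6 N, which is 5 to 6 N above free. I stopped there and backed off.
- **Last checks:** The top and side pictures show the plinth square, with no gap I could see to jaw or fence. The pushed spoke measured 157.6° in the top picture against 157.4° when I stopped, so the wheel stayed put. The arm was clear of everything, and I saw nothing else moved around the clamp. I did not re-check the tray or the jars after the pick.
- **What disagreed:** The push readings scatter by about 1 N, and one of the four dropped as the wheel moved on. The grip is therefore known only to roughly ±20%. My camera reading of the starting jaw-to-fence gap came out about 2 mm beyond the stated range.

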